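Stand the fallen board up in its rack and clip it

ROBOT

A 6-joint arm with a two-finger parallel gripper is mounted at the origin on a cart in front of the work surface, level with it; the furniture and walls round the work are solid. World frame = base frame: x ahead of the robot, y to its left, z up, the work surface at z = 0. Lengths are in mm, angles in rad, forces in N, time in s.
With the tool pointing down it reaches from about 275 to 750 mm from the base axis. Payload 10.2 kg.
Tool frame: the origin (TCP) lies at the very end of the fingers, on their centre line; the grasp point (between the pads) lies behind it (ctrl.grasp_offset is the z of the grasp point in the tool frame, in mm); z points along the fingers, y is the direction in which the jaws open and shut (so a half turn about z gives the same grasp; the last joint's range is limited). The gripper opens to 85 mm and grips with 20 to 120 N. Pads are 22 mm wide; open, the fingers measure 114 mm over their backs; the gripper's body (76 mm by 85 mm) begins 54 mm behind the grasp point. The pads swing forward as they close: fully open they stand 13 mm farther back than shut.
Start: joints at [1.094, 0.313, 1.498, -0, 1.331, -0.223], TCP at [131.832, 508.185, 231.294] pointing down, gripper open.
Joint ranges: [-2.94, 2.94], [-0.97, 2.17], [0.19, 2.56], [-1.23, 4.37], [0.02, 3.11], [-2.88, 2.88]. Speed limits (rad/s): [2.39, 2.39, 3.01, 3.14, 3.14, 3.14].

INTERFACE

Orientations are given as a unit quaternion [w, x, y, z].
In Python, from rig import ctrl, capture, job gives the robot as it stands. The module is installed in compiled form; this text tells all that it offers.
- The arm moves only by the tool move_arm, never from a script. Its argument "series" is a list of rows, each a list of 7 numbers: the turn, a rotation vector about the tool's x, y, z in rad, then the shift along the tool's x, y, z in cm, then the opening, from 0 (shut) to 1 (fully open). A call has 1 to 5 rows; each row is the pose to reach, as a shift and turn from the pose measured when the call began, along the tool's axes at that moment; what a row does not reach only later rows make up. A row lasts 1/12 s, in which the tool goes at most 41.7 mm and 7.16 degrees, less where a joint would pass 70% of its speed; a pose out of reach is approached as far as the arm can. A call with a gripper value outside its range is refused whole. The fingers move at their own pace and stop on an object; "grip_force" is the grip in N (left out, the last holds). Time passes only in rows, so rows that repeat a pose let the fingers close. It gives the time, the measured TCP pose, the force and the opening at its end, in the units of the state.
- ctrl.sense(): the state, without advancing time (a new reading comes with each control period).
- capture(name): name is "scene" or "top"; returns a dict with "frame" (384x512x3 uint8, red, green, blue), "mtx" (3x3 intrinsics, pixels), "R" (3x3) and "t" (3): a world point X has camera coordinates R X + t. Camera axes: x right, y down, z forward; pixel columns grow to the right and rows downward; lengths in mm; the calibration is good to about 2 mm. A picture is of the moment at which its call begins. There is no depth.
- job.finish_job(): hands the job in, once; it reports no verdict.
The state is a dict: "time_s": time; "joints": joint angles; "dq": joint speeds; "tau": joint torques, N m; "eef_pos": TCP position; "ee_rot": TCP orientation; "force": force on the tool from outside, world axes, zero at the start; "wrist_torque": the same for the moment, N m; "grip_width": opening from 0.0 (shut) to 1.0 (fully open).
Only numpy, scipy, OpenCV 4.12 (cv2) and the standard library are available. Lean on these libraries where they do the work, as an engineer would, in place of code of your own. Each camera call takes 0.05 s, during which the arm holds its last target.

TASK

The wooden board has flopped forward in its steel rack on the counter. Leaving its lower end in the rack's trough, swing its free end up and over until it leans back against the rack's back frame, then hook the loose steel clip over the middle of the board's top edge and the frame rail behind it, press it fully down and let go. Leave everything else on the counter where it stands.

Things in the scene. Friction and masses are not known exactly. Their poses are not given: they have to be found in the camera images.
- rack: Fixed steel rack for one board, 190 mm deep (x), 156 mm wide (y), 163 mm high. Origin: centre of its underside, on the counter; x points to its back, y to its left, z up; position and yaw vary. Across it run a trough (at x = 0), a front rest bar and, at the top, a back rail between two struts at y = -71 and +71 mm; struts and rail lean back (to +x) 25 degrees from vertical.
- rack_trough (a point): Centre of the trough floor, 10 mm above the counter over the rack's origin. The trough runs along the rack's y, 30 mm wide (x = -15 to +15 mm) between a front lip (top 19 mm above the counter) and a rear wall (top 32 mm above the counter).
- rack_rest (a point): Middle of the front rest, a round bar 12 mm thick along the rack's y, on which the flopped board lies (rack x = -81, z = 43 mm). From it to the board's free end nothing is under the board.
- rack_rail (a point): Top of the front face of the back rail, at the middle (rack x = 69, z = 163 mm). The rail is 10 mm thick, 28 mm high, leaning back 25 degrees.
- board: Loose wooden board 170 mm long (its z), 120 mm wide (y), 14 mm thick (x), 0.17 to 0.31 kg, held only by its weight. Origin: centre of its lower end, in the trough; z runs to the free end; -x is the front face, the underside when flopped. Flopped, it slopes up 24 degrees towards rack -x. Stood up, it leans 22 to 25 degrees back, rear face on the rail.
- board_top (a point): Centre of the board's free end face, 170 mm along its z from its origin; about 80 mm above the counter at the start. Stood up, it is level with or up to 7 mm above the top of the rail.
- board_foot (a point): Centre of the board's lower end face (its origin).
- clip: Loose clip, 0.10 to 0.16 kg: an inverted steel U with a black upright grip, standing on its legs. 42 mm deep (x), 60 wide (y), 95 high. Origin: centre of underside. Legs 5 mm thick, gap 32 mm, 50 mm deep (board and rail, 24 mm, go in together). Grip 14 mm thick (x), 46 wide (y), z = 56 to 95 mm. Put on, its z and y are along the board's z and y; either way round.
- clip_crown (a point): Centre of the underside of the clip's crown (6 mm thick), 50 mm above its origin; put on fully down it lies on the board's top end, about 5 mm behind point board_top (along board +x).
- tape_roll: Bystander: brown roll of packing tape lying flat, 92 mm across, 48 mm high; origin at the centre of its underside, z up. Leave it standing.
- sauce_bottle: Bystander: yellow squeeze bottle, 62 mm across, 206 mm high; origin at the centre of its underside, z up. Leave it standing.
- tea_tin: Bystander: green tin, 71 x 88 mm, 111 mm high; origin at the centre of its underside, z up. Leave it standing.
- rice_bowl: Bystander: small beige cup, 93 mm across, 64 mm high; origin at the centre of its underside, z up. Leave it standing.
- dip_cup: Bystander: small white cup, 76 mm across, 47 mm high; origin at the centre of its underside, z up. Leave it standing.
- soap_bottle: Bystander: pump bottle of hand soap, 39 x 68 mm, 160 mm high; origin at the centre of its underside, z up. Leave it standing.
There are look-alikes about, which are no part of the job. Leave any pink or yellow look-alike of the clip alone.

How it is judged:
By the outcome, as a careful person would: the job done as asked, in the order asked, and still so for the second after the job is handed in, with the robot touching nothing.
It also fails if it takes over 58 s, if anything falls off the work surface, if the arm or the gripper's body presses on something with over 40 N, if the wrist force passes 120 N, or if a joint passes its speed limit or range.

## Working session

There is one attempt and no reset: what is moved stays moved. The work goes in short steps, Python scripts to look and compute and a tool call to move; the robot and the scene stay as the last step left them, time stands still between calls to the robot, and variables do not carry over. Pictures are saved under pics/ and viewed, and the job is handed in when it is done.

Besides the shell and the picture viewer there is one more tool, called after "Call:" as name([rows], argument=value, ...), one row to a line, values as JSON. move_arm: Moves the arm, as the interface text tells. Its arguments: {"type":"object","properties":{"series":{"type":"array","items":{"type":"array","items":{"type":"number"}}},"grip_force":{"type":"number"}},"required":["series"]}

```bash
mkdir -p pics; ls; cat > h.py <<'E'
import numpy as np, cv2
from rig import ctrl, capture, job
def snap(name,fn):
    c=capture(name); cv2.imwrite('pics/'+fn,c['frame'][:,:,::-1]); np.savez('pics/'+fn+'.npz',**c); return c
def load(fn):
    return dict(np.load('pics/'+fn+'.npz'))
def proj(c,X):
    X=np.atleast_2d(X); p=(c['R']@X.T).T+np.ravel(c['t']); q=(c['mtx']@p.T).T; return q[:,:2]/q[:,2:]
def ray(c,uv):
    d=c['R'].T@np.linalg.inv(c['mtx'])@np.array([uv[0],uv[1],1.]); o=-c['R'].T@np.ravel(c['t']); return o,d
def atz(c,uv,z):
    o,d=ray(c,uv); return o+d*(z-o[2])/d[2]
def tri(c1,u1,c2,u2):
    o1,d1=ray(c1,u1);o2,d2=ray(c2,u2);d1/=np.linalg.norm(d1);d2/=np.linalg.norm(d2)
    s=np.linalg.lstsq(np.c_[d1,-d2],o2-o1,rcond=None)[0]; a=o1+s[0]*d1;b=o2+s[1]*d2
    return (a+b)/2,np.linalg.norm(a-b)
E
python3 - <<'E'
from h import *
for n in('scene','top'):
    c=snap(n,n+'0.png'); print(n,c['mtx'].round(1).tolist(),(-c['R'].T@np.ravel(c['t'])).round(0), c['R'].round(2).tolist())
print(ctrl.sense(), ctrl.grasp_offset)
E
```

```text
pics
scene [[487.7, 0.0, 258.6], [0.0, 487.7, 191.8], [0.0, 0.0, 1.0]] [ -125. -1164.   757.] [[0.84, -0.55, -0.0], [-0.25, -0.37, -0.89], [0.49, 0.75, -0.45]]
top [[376.6, 0.0, 255.9], [0.0, 376.6, 191.5], [0.0, 0.0, 1.0]] [ 426. -103. 1221.] [[0.01, -1.0, -0.01], [-0.99, -0.01, -0.14], [0.14, 0.01, -0.99]]
{'time_s': 0.1, 'joints': array([ 1.09361544e+00,  3.13393881e-01,  1.49832911e+00,  6.45322892e-05,
        1.33099193e+00, -2.23410308e-01]), 'dq': array([-0.00155361, -0.00129413, -0.00206096, -0.00046084, -0.00105126,
        0.00072044]), 'tau': array([ 1.92278261e-03, -4.12900651e+01, -2.60144538e+01, -1.97470026e-04,
        3.02296132e-03,  2.64569593e-05]), 'eef_pos': array([131.70536118, 507.99208792, 230.80443319]), 'ee_rot': array([-2.22003104e-04,  1.26552688e-01,  9.91959728e-01, -5.16303286e-04]), 'force': array([-0.58375834, -0.2349519 , -0.52166238]), 'wrist_torque': array([0.01544416, 0.01295073, 0.00827212]), 'grip_width': 1.0021629987775384} -18.700000000000003
```

View pics/scene0.png

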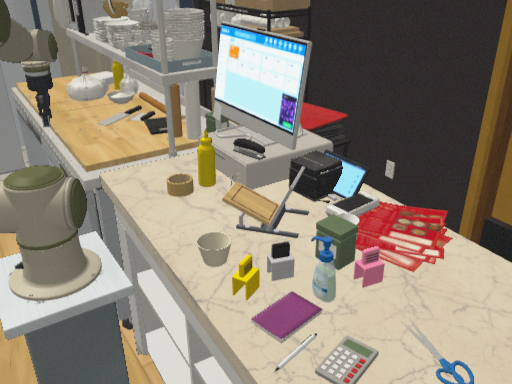

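View pics/top0.png

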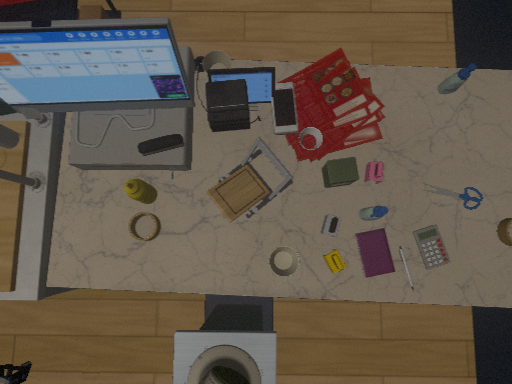

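Clip candidates are the steel clip with a black grip at scene (281,262) / top (331,224), a yellow look-alike at (245,278) / (334,261) and a pink one at (369,266) / (375,171). I choose the steel one with the black grip. Next I'll look at close crops.

```bash
python3 - <<'E'
from h import *
def crop(fn,x0,y0,w,h,s,out):
    im=cv2.imread('pics/'+fn)[y0:y0+h,x0:x0+w]; cv2.imwrite('pics/'+out,cv2.resize(im,None,fx=s,fy=s,interpolation=cv2.INTER_CUBIC))
crop('scene0.png',210,155,130,100,6,'s_rack.png')
crop('top0.png',200,130,130,100,6,'t_rack.png')
a=cv2.imread('pics/scene0.png')[225:305,225:325]; b=cv2.imread('pics/top0.png')[200:280,290:390]
cv2.imwrite('pics/clips.png',np.hstack([cv2.resize(i,(400,320),interpolation=cv2.INTER_CUBIC) for i in(a,b)]))
E
```

```text
(no output)
```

View pics/s_rack.png

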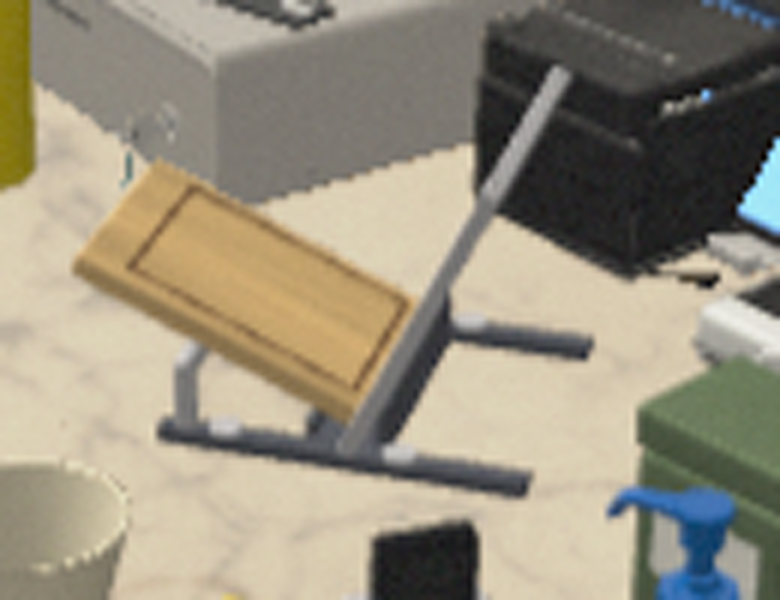

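View pics/t_rack.png

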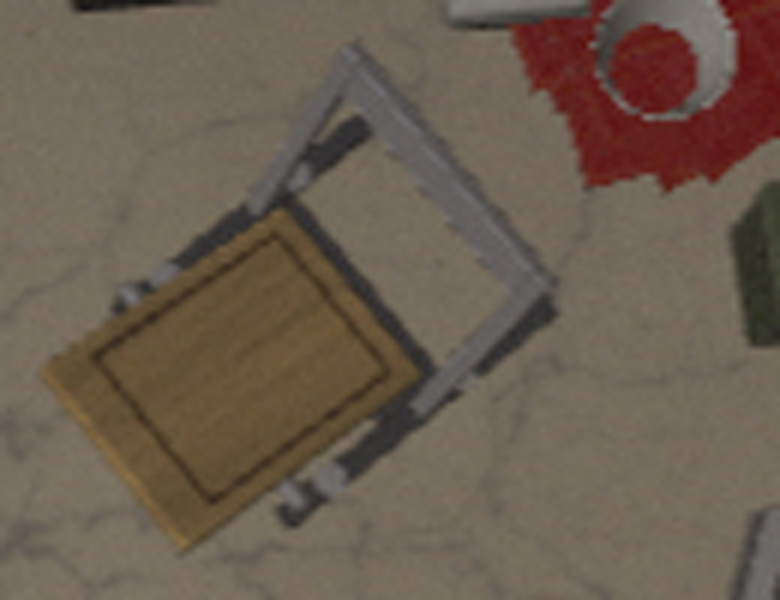

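View pics/clips.png

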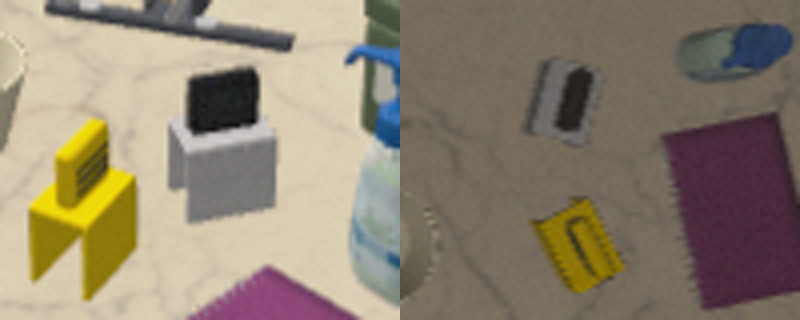

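Rack crop: the board is flopped, with its free corners at top (207,192) and (231,222) and its lower corners at (247,165) and (270,192). The rail runs from (258,137) to (291,177). Clip crop: it is steel with a black grip, standing on its legs, so the choice is confirmed. Now I'll fit the poses.

```bash
cat > fit.py <<'E'
from h import *
from scipy.optimize import least_squares
S=load('scene0.png');T=load('top0.png')
def rz(a):
    c,s=np.cos(a),np.sin(a);return np.array([[c,-s,0],[s,c,0],[0,0,1]])
def fit(obs,x0):
    def pts(p): 
        return [ (rz(p[2])@np.array(X,float)+[p[0],p[1],0]) for _,X,_ in obs]
    def r(p): return np.concatenate([(proj(c,X)[0]-uv) for (c,_,uv),X in zip(obs,pts(p))])
    s=least_squares(r,x0,loss='soft_l1'); return s.x, r(s.x).reshape(-1,2)
t=lambda u,v:np.array([200+u/6,130+v/6]); s=lambda u,v:np.array([210+u/6,155+v/6])
th=np.radians(24); n=np.array([np.sin(th),0,np.cos(th)]); z=np.array([-np.cos(th),0,np.sin(th)])
foot=np.array([12.2,0,16.4])
def b(l,y,side): return foot+z*l+n*7*side+np.array([0,y,0])
if __name__=='__main__':
    o=tri(S,s(350,420),T,t(420,375)); print('board lower right',o)
    print('fr',tri(S,s(77,262),T,t(183,550))); print('fl',tri(S,s(158,160),T,t(43,372)))
    print('strut',tri(S,s(562,68),T,t(550,283)))
    x0=[*o[0][:2],np.radians(-30)]
    rack=[(T,(74,76,161),t(350,45)),(T,(74,-76,161),t(550,285)),(T,(-95,-71,4),t(290,520)),(T,(95,-71,4),t(553,312)),(T,(95,71,4),t(362,124)),(T,(-95,71,4),t(120,305)),
     (S,(74,-74,162),s(562,68)),(S,(-95,-71,6),s(165,428)),(S,(95,-71,6),s(530,480)),(S,(95,71,6),s(590,345))]
    p,r=fit(rack,x0); print('rack',p,np.degrees(p[2]));print(r.round(1).tolist())
    bd=[(T,b(170,60,1),t(43,372)),(T,b(170,-60,1),t(183,545)),(T,b(0,60,1),t(280,210)),(T,b(0,-60,1),t(420,375)),
     (S,b(170,60,1),s(158,160)),(S,b(170,-60,1),s(77,260)),(S,b(0,-60,1),s(355,415))]
    p2,r=fit(bd,p); print('board',p2,np.degrees(p2[2]));print(r.round(1).tolist())
    tc=lambda u,v:np.array([290+(u-400)/4,200+v/4]); sc=lambda u,v:np.array([225+u/4,225+v/4])
    g=tri(S,sc(223,75),T,tc(575,97)); print('grip top',g)
    o=g[0]
    cl=[(S,(21,-30,0),sc(189,222)),(S,(21,30,0),sc(275,208)),(S,(21,-30,56),sc(187,142)),(S,(21,30,56),sc(275,125)),(S,(-21,-30,56),sc(168,122)),
     (S,(7,-23,95),sc(192,82)),(S,(7,23,95),sc(258,70)),(T,(0,0,95),tc(575,97))]
    for a in(0,1.57,3.14,-1.57):
        p3,r=fit(cl,[o[0],o[1],a]); print('clip',p3,np.degrees(p3[2]),abs(r).max());
        if abs(r).max()<4: print(r.round(1).tolist())
E
python3 fit.py
```

```text
board lower right (array([ 582.27381703, -135.12910799,   22.42605636]), np.float64(9.610035552389572))
fr (array([489.54245811, -17.78935293,  85.06579101]), np.float64(2.6590178017341755))
fl (array([578.92144197,  54.24828323,  89.3141562 ]), np.float64(3.533983321934775))
strut (array([ 619.97155671, -201.92117197,  222.30198723]), np.float64(42.89110906370463))
rack [624.60862443 -91.42683581  -0.86531802] -49.57907046380729
[[-0.2, -0.7], [0.7, -1.1], [-1.0, 0.2], [-0.2, -2.4], [3.7, -3.5], [-0.4, 2.7], [-10.9, 20.8], [-0.8, 0.1], [0.2, 0.7], [-0.2, 0.4]]
board [622.47606747 -89.08349198  -0.88085571] -50.469314512249895
[[-0.8, -0.8], [0.5, 1.2], [0.3, -0.8], [0.4, 0.2], [-0.9, -1.1], [-1.1, -1.3], [2.5, 0.7]]
grip top (array([ 483.57364506, -326.29412205,   93.23747428]), np.float64(1.0391371810606271))
clip [ 484.47053458 -324.38089699   -1.81005451] -103.70848423164661 2.012745391015585
[[-0.4, 0.3], [-0.1, -1.0], [0.3, 2.0], [0.5, 1.7], [-0.8, -1.9], [-0.2, 0.4], [0.5, -0.0], [-0.4, -0.5]]
clip [ 484.47054219 -324.38090203    4.47313002] 256.2914712225907 2.0127415669753077
[[-0.4, 0.3], [-0.1, -1.0], [0.3, 2.0], [0.5, 1.7], [-0.8, -1.9], [-0.2, 0.4], [0.5, -0.0], [-0.4, -0.5]]
clip [ 484.47052815 -324.38089296    4.47313144] 256.2915528515972 2.0127486152251777
[[-0.4, 0.3], [-0.1, -1.0], [0.3, 2.0], [0.5, 1.7], [-0.8, -1.9], [-0.2, 0.4], [0.5, -0.0], [-0.4, -0.5]]
clip [ 484.47052337 -324.38088979   -1.81005338] -103.70841928035344 2.012751007038105
[[-0.4, 0.3], [-0.1, -1.0], [0.3, 2.0], [0.5, 1.7], [-0.8, -1.9], [-0.2, 0.4], [0.5, -0.0], [-0.4, -0.5]]
```

```bash
sed -i 's/(S,(74,-74,162),s(562,68))/(S,(74,76,162),s(562,68))/' fit.py; python3 fit.py | grep -A1 -E "^(rack|board \[)"
python3 - <<'E'
from fit import *
p=np.array([622.5,-90,-0.878])
for nm,c,s0 in(('scene',S,(210,155)),('top',T,(200,130))):
    im=cv2.imread('pics/%s0.png'%nm); im=cv2.resize(im,None,fx=6,fy=6,interpolation=cv2.INTER_CUBIC)
    def L(a,b_,col):
        q=[proj(c,rz(p[2])@np.array(x,float)+[p[0],p[1],0])[0]*6+3 for x in(a,b_)]
        cv2.line(im,tuple(q[0].astype(int)),tuple(q[1].astype(int)),col,1)
    for y in(-60,60):
        L(b(0,y,1),b(170,y,1),(0,0,255));
    for l in(0,170): L(b(l,-60,1),b(l,60,1),(0,0,255)); L(b(l,-60,-1),b(l,60,-1),(0,255,255))
    L((69,-78,163),(69,78,163),(0,255,0));L((78,-78,159),(78,78,159),(0,255,0))
    for y in(-71,71): L((69,y,163),(69-.4663*150,y,13),(255,255,0));L((-95,y,0),(95,y,0),(255,0,0))
    L((-81,-65,43),(-81,65,43),(255,0,255))
    x,y=s0[0]*6,s0[1]*6; cv2.imwrite('pics/ov_%s.png'%nm,im[y:y+600,x:x+780])
E
```

```text
rack [623.87474978 -91.27821615  -0.87240142] -49.98491939430692
[[0.0, -0.4], [0.6, -0.6], [-1.3, 0.3], [-0.2, -1.9], [3.9, -3.2], [-0.4, 2.7], [0.1, 0.1], [-1.1, -0.0], [-0.3, 0.9], [-0.3, 0.6]]
board [622.47606817 -89.08349117  -0.88085569] -50.46931348501537
[[-0.8, -0.8], [0.5, 1.2], [0.3, -0.8], [0.4, 0.2], [-0.9, -1.1], [-1.1, -1.3], [2.5, 0.7]]
```

View pics/ov_scene.png

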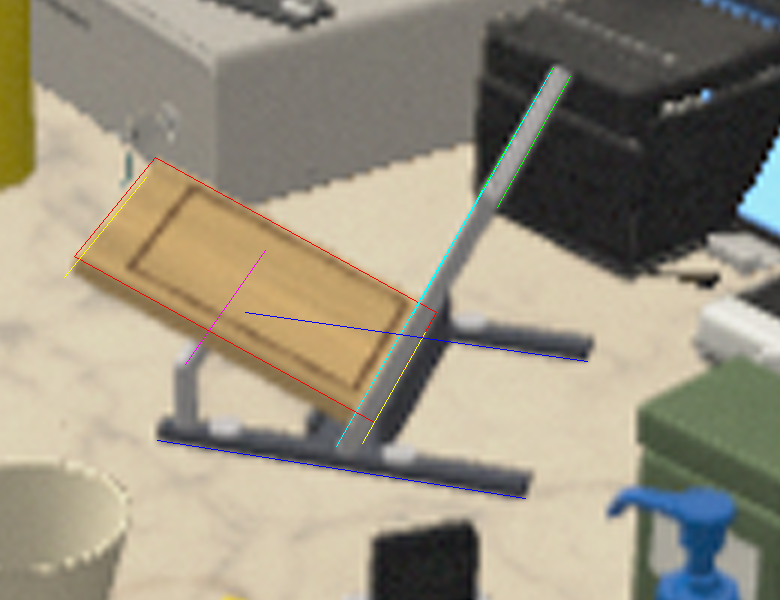

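View pics/ov_top.png

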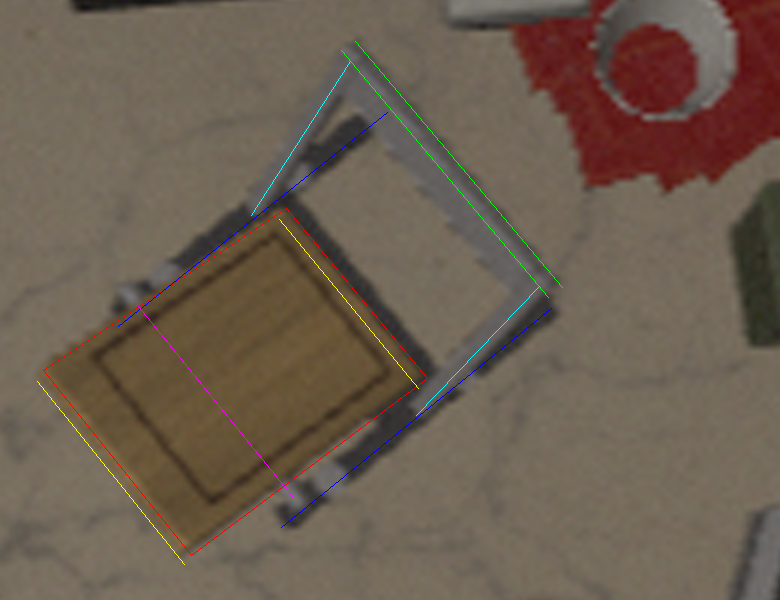

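The overlay matches to about 1 px: rack and board at about (622.5, -90), yaw -50.5°. Next come the positions of the bystanders and obstacles along the way.

```bash
python3 - <<'E'
from fit import *
for n,u,z in [('tape',(145,227),24),('sauce tip?',(131,185),200),('sauce base',(150,194),20),('bowl',(284,262),60),('tin',(340,172),111),('dip',(311,139),30),('soap',(373,213),80),('yellow',(334,261),50),('monitor base front-left',(70,168),60),('mb front-right',(192,168),60),('monitor bottom R',(193,105),120),('monitor top R',(170,22),380),('box',(230,105),110),('shelf post',(38,180),0),('counter front-left',(45,288),0),('shelf2',(40,120),400)]:
    print(n,atz(T,u,z).round(0))
for n,a,b in [('sauce cap',(206,133),(131,183)),('monitor TR',(311,42),(170,22)),('monitor BR',(296,143),(193,105))]:
    print(n,tri(S,a,T,b))
print('start tcp in scene',proj(S,[131,508,231]),proj(T,[131,508,231]))
E
```

```text
tape [472. 259.  24.]
sauce tip? [580. 250. 200.]
sauce base [579. 249.  20.]
bowl [ 369. -180.   60.]
tin [ 638. -344.  111.]
dip [ 762. -270.   30.]
soap [ 519. -448.   80.]
yellow [ 373. -333.   50.]
monitor base front-left [654. 494.  60.]
mb front-right [657. 109.  60.]
monitor bottom R [841. 101. 120.]
monitor top R [950. 115. 380.]
box [845. -11. 110.]
shelf post [624. 628.   0.]
counter front-left [277. 575.   0.]
shelf2 [697. 396. 400.]
sauce cap (array([584.88918995, 253.80042317, 192.29486526]), np.float64(4.455404885561831))
monitor TR (array([885.04823387,  86.66823276, 487.14837847]), np.float64(3.2734208626977175))
monitor BR (array([834.87280033,  91.46046323, 153.33389745]), np.float64(15.14363513555267))
start tcp in scene [[ 48.19483929 125.88833746]] [[ 14.66796676 358.84805668]]
```

```bash
cat >> h.py <<'E'
from scipy.spatial.transform import Rotation as Ro
import json
def st():
    s=ctrl.sense(); R=Ro.from_quat(np.r_[s['ee_rot'][1:],s['ee_rot'][0]])
    with open('samples.jsonl','a') as f: f.write(json.dumps([list(map(float,s['joints'])),list(map(float,s['eef_pos'])),R.as_matrix().tolist()])+'\n')
    return s,np.array(s['eef_pos']),R
def rel(p1,R1,n=5,frac=None,p0=None,R0=None):
    """rows from now to (p1,R1)"""
    s,p,R=st()
    rv=(R.inv()*R1).as_rotvec(); d=R.inv().apply(np.array(p1)-p)
    print('t',round(s['time_s'],2),'p',p.round(1),'F',s['force'].round(1),'grip',round(s['grip_width'],3),'q',np.round(s['joints'],2))
    print('total rv',rv.round(3),'deg',np.degrees(np.linalg.norm(rv)).round(1),'shift cm',(d/10).round(2),'|d|',np.linalg.norm(d).round(0),'rows needed',max(np.degrees(np.linalg.norm(rv))/7.16,np.linalg.norm(d)/41.7).round(1))
    return rv,d
E
python3 - <<'E'
from h import *
s,p,R=st(); print(R.as_matrix().round(2)); 
rel(p+[150,-100,50],R)
E
```

```text
[[-0.97  0.25 -0.  ]
 [ 0.25  0.97 -0.  ]
 [ 0.   -0.   -1.  ]]
t 0.1 p [131.7 508.  230.8] F [-0.6 -0.2 -0.5] grip 1.002 q [ 1.09  0.31  1.5   0.    1.33 -0.22]
total rv [0. 0. 0.] deg 0.0 shift cm [-17.03  -5.92  -5.  ] |d| 187.0 rows needed 4.5
```

Call:
move_arm([
  [0.06, -0.08, 0, -3.4, -1.2, -1, 0.6],
  [0.12, -0.16, 0, -6.8, -2.4, -2, 0.5],
  [0.18, -0.24, 0, -10.2, -3.6, -3, 0.5],
  [0.24, -0.32, 0, -13.6, -4.8, -4, 0.5],
  [0.29, -0.4, 0, -17, -6, -5, 0.5],
])

```text
time_s: 0.52
eef_pos: [282.6, 406.4, 281.4]
ee_rot: [0.18, 0.122, 0.961, -0.17]
force: [-0.4, 0.6, -0.4]
grip_width: 0.501
```

```bash
python3 - <<'E'
from h import *
s,p,R=st(); print(s['time_s'],p,R.as_matrix().round(2),s['joints'].round(3),s['grip_width'])
q=s['joints']
Ry=lambda a:Ro.from_euler('y',a);Rz=lambda a:Ro.from_euler('z',a)
for sg in(1,-1):
  M=Rz(q[0])*Ry(q[1]+q[2])*Rz(sg*q[3])*Ry(q[4])*Rz(q[5]-np.pi/2)
  print(sg,np.degrees((M.inv()*R).magnitude()))
E
```

```text
0.5167 [282.55098922 406.43227713 281.41202189] [[-0.91  0.3   0.3 ]
 [ 0.17  0.91 -0.37]
 [-0.39 -0.28 -0.88]] [ 0.966  0.336  1.416 -0.479  1.542 -0.3  ] 0.5009684453078384
1 180.0
-1 178.47707415474773
```

```bash
cat > geo.py <<'E'
from h import *
P0=np.array([622.5,-90.,0]); YAW=np.radians(-50.5)
Rk=Ro.from_euler('z',YAW)
def W(x): return Rk.apply(np.array(x,float))+P0
def boardpose(a,foot=None,lift=0):
    """a = elevation angle deg from rack -x (24 flopped, 90 vertical, 113 leaning back 23). returns foot(world), zdir, xdir(board x, rear) in world"""
    t=np.radians(a); z=np.array([-np.cos(t),0,np.sin(t)]); n=np.array([np.sin(t),0,np.cos(t)])
    low=7*abs(np.cos(t))
    fx=np.interp(a,[24,90,113],[12.2,1,-5])
    f=np.array([fx,0,10+low+lift]) if foot is None else np.array(foot,float)
    return W(f),Rk.apply(z),Rk.apply(n)
def toolpose(a,back,sgn=1,lift=0,dn=0):
    """tip at distance 170-back along board z... back<0 => tip beyond the end by -back ; overlap=back"""
    f,z,n=boardpose(a,lift=lift)
    zt=-z; yt=sgn*n; xt=np.cross(yt,zt)
    return f+z*(170-back)+n*dn, Ro.from_matrix(np.c_[xt,yt,zt])
E
python3 - <<'E'
from geo import *
for sg in(1,-1):
    print(sg); p,R=toolpose(24,-80,sg); print(p.round(0),R.as_matrix().round(2).tolist()); rel(p,R)
E
```

```text
1
[485.  77. 118.] [[0.77, 0.26, 0.58], [0.64, -0.31, -0.7], [-0.0, 0.91, -0.41]]
t 0.52 p [282.6 406.4 281.4] F [-0.4  0.6 -0.4] grip 0.501 q [ 0.97  0.34  1.42 -0.48  1.54 -0.3 ]
total rv [-0.364 -0.712  2.106] deg 129.1 shift cm [-17.76 -19.46  32.69] |d| 420.0 rows needed 18.0
-1
[485.  77. 118.] [[-0.77, -0.26, 0.58], [-0.64, 0.31, -0.7], [0.0, -0.91, -0.41]]
t 0.52 p [282.6 406.4 281.4] F [-0.4  0.6 -0.4] grip 0.501 q [ 0.97  0.34  1.42 -0.48  1.54 -0.3 ]
total rv [ 0.602 -0.308 -0.908] deg 64.9 shift cm [-17.76 -19.46  32.69] |d| 420.0 rows needed 10.1
```

Call:
move_arm([
  [0.06, -0.03, -0.09, -1.8, -1.9, 2.4, 0.5],
  [0.12, -0.06, -0.18, -3.6, -3.8, 4.8, 0.5],
  [0.18, -0.09, -0.27, -5.4, -5.7, 7.2, 0.5],
  [0.24, -0.12, -0.36, -7.2, -7.6, 9.6, 0.5],
  [0.28, -0.14, -0.42, -8.8, -9.4, 11.8, 0.5],
])

```text
time_s: 0.93
eef_pos: [370.7, 260.1, 237.4]
ee_rot: [0.187, -0.071, 0.917, -0.345]
force: [0.6, -0.0, 0.4]
grip_width: 0.502
```

```bash
cat > kin.py <<'E'
from geo import *
from scipy.optimize import least_squares
Ry=lambda a:Ro.from_euler('y',a);Rz=lambda a:Ro.from_euler('z',a)
def ori(q): return Rz(q[0])*Ry(q[1]+q[2])*Rz(q[3])*Ry(q[4])*Rz(q[5]+np.pi/2)
def basis(q):
    z=Rz(q[0]); e=np.eye(3); A=Rz(q[0])*Ry(q[1]); B=Rz(q[0])*Ry(q[1]+q[2]); 
    return np.c_[z.apply(e[0]),z.apply(e[1]),e[2],A.apply(e[2]),B.apply(e[0]),B.apply(e[2]),ori(q).apply(e[2])]
def fitk():
    D={}
    for l in open('samples.jsonl'):
        q,p,R=json.loads(l); D[tuple(np.round(q,3))]=(q,p)
    A=np.vstack([basis(q) for q,p in D.values()]); b=np.concatenate([p for q,p in D.values()])
    prior=np.array([0,117,250,420,0,400,250.]); lam=1e-3
    k=np.linalg.lstsq(np.vstack([A,lam*np.eye(7)]),np.r_[b,lam*prior],rcond=None)[0]
    return k,np.abs(A@k-b).max(),len(D),np.linalg.svd(A)[1]
LO=np.array([-2.94,-.97,.19,-1.23,.02,-2.88]);HI=np.array([2.94,2.17,2.56,4.37,3.11,2.88])
def ik(k,p,R,q0):
    f=lambda q:np.r_[(basis(q)@k-p)/100,(ori(q).inv()*R).as_rotvec()]
    s=least_squares(f,np.clip(q0,LO+1e-3,HI-1e-3),bounds=(LO,HI)); return s.x,np.linalg.norm(f(s.x)[:3])*100,np.degrees(np.linalg.norm(f(s.x)[3:]))
E
python3 - <<'E'
from kin import *
s,p,R=st(); print(p.round(1),s['joints'].round(3),s['force'].round(1), np.degrees((ori(s['joints']).inv()*R).magnitude()))
k,e,n,sv=fitk(); print(k.round(1),e,n,sv.round(2))
E
```

```text
[370.7 260.1 237.4] [ 0.756  0.32   1.689 -0.805  1.395 -0.711] [ 0.6 -0.   0.4] 2.6997416938681857e-14
[1.000e-01 1.163e+02 2.016e+02 4.386e+02 3.900e+01 3.975e+02 2.553e+02] 0.002532015081442296 3 [3.37 2.46 1.83 0.47 0.16 0.13 0.01]
```

```bash
python3 - <<'E'
from kin import *
k,e,n,sv=fitk(); q=st()[0]['joints']
for sg in(-1,1):
    qq=q.copy()
    if sg==1: qq[5]+=np.pi*(1 if qq[5]<0 else -1)
    for a,b in((24,-80),(24,28),(40,28),(60,28),(80,28),(90,28),(100,28),(113,28),(113,-60)):
        p,R=toolpose(a,b,sg); qq,ep,er=ik(k,p,R,qq); print(sg,a,b,qq.round(2),'err',round(ep,1),round(er,1))
E
```

```text
-1 24 -80 [ 0.35  0.51  1.89 -1.23  1.05 -0.97] err 3.8 14.0
-1 24 28 [ 0.14  0.61  1.8  -1.23  0.9  -1.1 ] err 5.2 19.9
-1 40 28 [ 0.04  0.47  1.88 -1.23  0.68 -1.24] err 1.2 4.6
-1 60 28 [-0.12  0.41  1.73 -0.57  0.69 -1.99] err 0.0 0.0
-1 80 28 [-0.27  0.51  1.44 -0.12  1.06 -2.48] err 0.0 0.0
-1 90 28 [-0.33  0.61  1.26  0.    1.27 -2.59] err 0.0 0.0
-1 100 28 [-0.38  0.73  1.07  0.08  1.5  -2.65] err 0.0 0.0
-1 113 28 [-0.44  0.92  0.78  0.17  1.81 -2.69] err 0.0 0.0
-1 113 -60 [-0.45  0.99  0.43  0.19  2.08 -2.65] err 0.0 0.0
1 24 -80 [ 0.35  0.51  1.89 -1.23  1.05  2.17] err 3.8 14.0
1 24 28 [ 0.14  0.61  1.8  -1.23  0.9   2.04] err 5.2 19.9
1 40 28 [ 0.04  0.47  1.88 -1.23  0.68  1.9 ] err 1.2 4.6
1 60 28 [-0.12  0.41  1.73 -0.57  0.69  1.15] err 0.0 0.0
1 80 28 [-0.27  0.51  1.44 -0.12  1.06  0.66] err 0.0 0.0
1 90 28 [-0.33  0.61  1.26  0.    1.27  0.55] err 0.0 0.0
1 100 28 [-0.38  0.73  1.07  0.08  1.5   0.49] err 0.0 0.0
1 113 28 [-0.44  0.92  0.78  0.17  1.81  0.46] err 0.0 0.0
1 113 -60 [-0.45  0.99  0.43  0.19  2.08  0.49] err 0.0 0.0
```

```bash
cat >> kin.py <<'E'
def cpose(a,phi,inset,sgn=1,lift=0,dn=0,yc=-60,tipx=0):
    """grip at corner: grasp point at inset from corner (along diag phi); tip=grasp+18.7"""
    f,z,n=boardpose(a,lift=lift); y=Rk.apply([0,1,0]); ph=np.radians(phi)
    zt=-np.cos(ph)*z+np.sin(ph)*y; yt=sgn*n; xt=np.cross(yt,zt)
    corner=f+170*z+yc*y
    return corner+zt*(inset+18.7)+n*dn, Ro.from_matrix(np.c_[xt,yt,zt])
E
python3 - <<'E'
from kin import *
k,e,n,sv=fitk(); q=st()[0]['joints']
for phi in(30,45,60,75):
  for sg in(-1,1):
    qq=q.copy()
    if sg==1: qq[5]+=np.pi*(1 if qq[5]<0 else -1)
    print()
    for a,b in((24,-60),(24,12),(40,12),(60,12),(80,12),(100,12),(113,12)):
        p,R=cpose(a,phi,b,sg); qq,ep,er=ik(k,p,R,qq); print(phi,sg,a,b,p.round(0),qq.round(2),'err',round(ep,1),round(er,1))
E
```

```text
30 -1 24 -60 [448.  -6. 100.] [-0.26  0.11  2.34 -1.23  0.02 -1.66] err 11.7 29.7
30 -1 24 12 [512. -27.  75.] [-0.27  0.3   2.17 -1.23  0.02 -1.66] err 10.6 31.2
30 -1 40 12 [524. -41. 108.] [-0.29  0.25  2.16 -1.23  0.02 -1.55] err 5.1 15.2
30 -1 60 12 [546. -68. 138.] [-0.35  0.24  2.04  0.22  0.21 -2.88] err 2.4 10.0
30 -1 80 12 [ 574. -101.  152.] [-0.48  0.34  1.74  0.35  0.76 -2.88] err 2.9 11.6
30 -1 100 12 [ 603. -136.  152.] [-0.6   0.56  1.42  0.48  1.24 -2.88] err 2.3 8.6
30 -1 113 12 [ 621. -158.  145.] [-0.65  0.72  1.21  0.57  1.5  -2.88] err 1.2 4.0

30 1 24 -60 [448.  -6. 100.] [-0.26  0.11  2.34 -1.23  0.02  1.49] err 11.7 29.7
30 1 24 12 [512. -27.  75.] [-0.27  0.3   2.17 -1.23  0.02  1.48] err 10.6 31.2
30 1 40 12 [524. -41. 108.] [-0.29  0.25  2.16 -1.23  0.02  1.59] err 5.1 15.2
30 1 60 12 [546. -68. 138.] [-0.48  0.23  2.09  1.11  0.33 -0.72] err 0.0 0.0
30 1 80 12 [ 574. -101.  152.] [-0.57  0.34  1.79  0.65  0.79 -0.16] err 0.0 0.0
30 1 100 12 [ 603. -136.  152.] [-0.64  0.55  1.46  0.59  1.22  0.06] err 0.0 0.0
30 1 113 12 [ 621. -158.  145.] [-0.67  0.72  
[... 2741 characters left out ...]
.] [-0.72  0.55  1.56  0.96  1.23 -2.88] err 11.1 36.0
75 -1 113 12 [ 636. -154.  162.] [-0.78  0.7   1.44  1.09  1.41 -2.88] err 8.8 26.3

75 1 24 -60 [448. -36.  90.] [-0.3   0.14  2.32 -1.23  0.02  1.24] err 18.2 58.5
75 1 24 12 [513.  -4.  82.] [-0.21  0.28  2.17 -1.23  0.02  1.3 ] err 15.9 55.4
75 1 40 12 [526. -21. 120.] [-0.23  0.22  2.16 -1.23  0.02  1.55] err 14.2 51.9
75 1 60 12 [551. -51. 154.] [-0.8   0.52  2.14  1.66  1.27 -1.62] err 0.0 0.0
75 1 80 12 [583. -90. 171.] [-0.81  0.55  1.95  1.5   1.3  -1.08] err 0.0 0.0
75 1 100 12 [ 616. -130.  171.] [-0.82  0.65  1.73  1.4   1.38 -0.61] err 0.0 0.0
75 1 113 12 [ 636. -154.  162.] [-0.83  0.74  1.59  1.36  1.44 -0.34] err 0.0 0.0
```

```bash
python3 - <<'E'
from kin import *
k,e,n,sv=fitk()
seeds={30:[-0.67,.72,1.24,.6,1.48,.18],45:[-.74,.7,1.37,.85,1.41,.02],60:[-.79,.7,1.49,1.11,1.4,-.16],75:[-.83,.74,1.59,1.36,1.44,-.34]}
for phi in(30,45,60,75):
    qq=np.array(seeds[phi]); print()
    for a,b in((113,12),(100,12),(80,12),(70,12),(60,12),(50,12),(40,12),(30,12),(24,12),(24,-40),(24,-80)):
        p,R=cpose(a,phi,b,1); qq,ep,er=ik(k,p,R,qq)
        B=basis(qq); wr=p-k[6]*B[:,6]; el=B[:,:4]@k[:4]
        print(phi,a,b,p.round(0),qq.round(2),'err',round(ep,1),round(er,1),'wrist',wr.round(0),'elbow',el.round(0))
E
```

```text
30 113 12 [ 621. -158.  145.] [-0.67  0.72  1.24  0.6   1.48  0.18] err 0.0 0.0 wrist [ 577. -306.  348.] elbow [298. -87. 532.]
30 100 12 [ 603. -136.  152.] [-0.64  0.55  1.46  0.59  1.22  0.06] err 0.0 0.0 wrist [ 529. -247.  370.] elbow [254. -43. 575.]
30 80 12 [ 574. -101.  152.] [-0.57  0.34  1.79  0.65  0.79 -0.16] err 0.0 0.0 wrist [ 451. -153.  370.] elbow [186.  18. 615.]
30 70 12 [560. -84. 147.] [-0.53  0.27  1.95  0.77  0.56 -0.33] err 0.0 0.0 wrist [ 413. -107.  355.] elbow [159.  42. 625.]
30 60 12 [546. -68. 138.] [-0.48  0.23  2.09  1.11  0.33 -0.72] err 0.0 0.0 wrist [377. -64. 329.] elbow [142.  57. 629.]
30 50 12 [534. -53. 124.] [-0.41  0.24  2.22  2.2   0.25 -1.86] err 0.0 0.0 wrist [345. -25. 294.] elbow [144.  64. 627.]
30 40 12 [524. -41. 108.] [-0.35  0.32  2.32  2.94  0.49 -2.63] err 0.0 0.0 wrist [318.   9. 250.] elbow [171.  62. 617.]
30 30 12 [516. -31.  88.] [-0.28  0.48  2.38  3.16  0.84 -2.86] err 0.0 0.0 wrist [296.  35. 198.] elbow [226.  56. 591.]
30 24 12 [512. -27.  75.] [-0.27  0.6   2.41  3.16  1.08 -2.88] err 0.2 2.5 wrist [284.  42. 165.] el
[... 3726 characters left out ...]
 err 0.0 0.0 wrist [ 320. -159.  189.] elbow [245. -83. 574.]
75 40 12 [526. -21. 120.] [-0.78  0.62  2.28  1.82  1.34 -2.23] err 0.0 0.0 wrist [ 304. -139.  162.] elbow [264. -99. 557.]
75 30 12 [517. -10.  97.] [-0.78  0.73  2.31  1.89  1.41 -2.54] err 0.0 0.0 wrist [ 290. -122.  130.] elbow [ 289. -121.  530.]
75 24 12 [513.  -4.  82.] [-0.77  0.8   2.32  1.92  1.46 -2.72] err 0.0 0.0 wrist [ 284. -115.  109.] elbow [ 306. -137.  507.]
75 24 -40 [466. -27.  88.] [-0.96  0.79  2.41  1.74  1.48 -2.8 ] err 0.0 0.0 wrist [ 237. -137.  115.] elbow [ 274. -190.  509.]
75 24 -80 [430. -44.  92.] [-1.13  0.8   2.47  1.58  1.47 -2.86] err 0.0 0.0 wrist [ 202. -155.  119.] elbow [ 239. -234.  509.]
```

```bash
cat >> kin.py <<'E'
from scipy.spatial.transform import Slerp
def path(k,q,p0,R0,p1,R1,N=8,verbose=True):
    S_=Slerp([0,1],Ro.concatenate([R0,R1])); out=[]
    for i in range(1,N+1):
        t=i/N; p=p0+(p1-p0)*t; q,ep,er=ik(k,p,S_([t])[0],q)
        B=basis(q); wr=p-k[6]*B[:,6]
        if verbose: print(round(t,2),p.round(0),q.round(2),'err',round(ep,1),round(er,1),'wrist',wr.round(0))
    return q
E
python3 - <<'E'
from kin import *
k,e,n,sv=fitk(); s,p0,R0=st(); q=s['joints']
for a in (100,70):
  for sg in(1,-1):
    p,R=cpose(a,60,0,sg); p=np.array([440,0,240.])
    print(a,sg,np.degrees((R0.inv()*R).magnitude())); q1=path(k,q,p0,R0,p,R,6)
    p2,R2=cpose(24,60,-25,sg); print('  next'); path(k,q1,p,R,p2,R2,6)
E
```

```text
100 1 176.9774448210833
0.17 [382. 217. 238.] [ 0.76  0.26  1.94 -1.17  1.23 -0.87] err 0.0 0.0 wrist [219. 368. 363.]
0.33 [394. 173. 238.] [ 0.61  0.08  2.09 -1.23  0.96 -1.36] err 4.2 15.9 wrist [214. 289. 378.]
0.5 [405. 130. 239.] [ 0.04 -0.3   2.42 -1.23  0.02 -2.28] err 9.0 20.9 wrist [188. 127. 373.]
0.67 [417.  87. 239.] [-0.05 -0.29  2.41 -1.23  0.02 -2.77] err 9.2 23.5 wrist [200. 102. 374.]
0.83 [428.  43. 240.] [-0.12 -0.26  2.39 -1.23  0.02 -2.88] err 17.2 42.3 wrist [215.  75. 376.]
1.0 [440.   0. 240.] [-0.19 -0.23  2.36 -1.23  0.02 -2.88] err 27.9 71.5 wrist [230.  46. 378.]
  next
0.17 [447.  -3. 214.] [-0.2  -0.16  2.35 -1.23  0.02 -2.88] err 28.4 76.8 wrist [245.  42. 364.]
0.33 [453.  -6. 189.] [-0.13 -0.07  2.3  -1.23  0.15 -2.88] err 29.3 83.7 wrist [269.  54. 355.]
0.5 [460.  -9. 163.] [ 0.02  0.08  2.21 -1.23  0.44 -2.88] err 30.9 90.3 wrist [308.  91. 342.]
0.67 [466. -13. 138.] [ 0.14  0.26  2.1  -1.23  0.72 -2.88] err 33.1 96.2 wrist [350. 132. 313.]
0.83 [473. -16. 112.] [ 0.22  0.46  1.99 -1.23  0.98 -2.88] err 35.7 101.0 wrist [392. 170. 267.]
1.0 [479.
[... 2922 characters left out ...]
 [244.  43. 416.]
1.0 [440.   0. 240.] [-0.4  -0.24  2.21  0.52  0.53 -2.88] err 10.7 31.5 wrist [270.   2. 430.]
  next
0.17 [447.  -3. 214.] [-0.31 -0.18  2.28  0.41  0.27 -2.88] err 10.8 33.0 wrist [266.  26. 393.]
0.33 [453.  -6. 189.] [-0.25 -0.09  2.34  0.29  0.02 -2.88] err 10.5 33.6 wrist [264.  41. 354.]
0.5 [460.  -9. 163.] [-0.26 -0.02  2.32  0.17  0.02 -2.88] err 10.9 34.7 wrist [280.  37. 338.]
0.67 [466. -13. 138.] [-0.26  0.05  2.3   0.06  0.02 -2.88] err 11.9 37.3 wrist [295.  33. 322.]
0.83 [473. -16. 112.] [-0.26  0.13  2.28 -0.04  0.02 -2.88] err 13.3 41.0 wrist [311.  28. 305.]
1.0 [479. -19.  87.] [-0.27  0.2   2.25 -0.15  0.02 -2.88] err 14.9 45.6 wrist [326.  24. 287.]
```

```bash
cat >> kin.py <<'E'
def gpose(a,phi,end,side,sgn=1,lift=0,dn=0,back=0):
    """grasp point at 'end' mm from free end, 'side' mm inside y=-60 edge; back: retreat along tool z"""
    f,z,n=boardpose(a,lift=lift); y=Rk.apply([0,1,0]); ph=np.radians(phi)
    zt=-np.cos(ph)*z+np.sin(ph)*y; yt=sgn*n; xt=np.cross(yt,zt)
    return f+(170-end)*z+(side-60)*y+zt*(18.7-back)+n*dn, Ro.from_matrix(np.c_[xt,yt,zt])
def plan(p1,R1,ncall=None):
    rv,d=rel(p1,R1)
    n=max(np.degrees(np.linalg.norm(rv))/7.1,np.linalg.norm(d)/41)
    m=int(np.ceil(n)); f=min(1,5/m); print('rows',m,'this call frac',round(f,3),'-> per row rv',(rv/m).round(3),'cm',(d/10/m).round(2))
E
python3 - <<'E'
from kin import *
k,e,n,sv=fitk(); s,p0,R0=st(); q=s['joints']
p=np.array([440,0,240.]); R=gpose(70,68,16,14)[1]
q1=path(k,q,p0,R0,p,R,6)
p2,R2=gpose(24,68,16,14,back=42); q2=path(k,q1,p,R,p2,R2,5); p3,R3=gpose(24,68,16,14); path(k,q2,p2,R2,p3,R3,2)
plan(p,R)
E
```

```text
0.17 [382. 217. 238.] [ 0.53  0.16  1.76 -0.54  1.23 -0.62] err 0.0 0.0 wrist [312. 319. 461.]
0.33 [394. 173. 238.] [ 0.24  0.01  1.87 -0.19  1.06 -0.65] err 0.0 0.0 wrist [332. 202. 484.]
0.5 [405. 130. 239.] [-0.1  -0.11  1.99  0.25  0.98 -0.83] err 0.0 0.0 wrist [329.  84. 478.]
0.67 [417.  87. 239.] [-0.45 -0.15  2.13  0.71  1.04 -1.02] err 0.0 0.0 wrist [306. -18. 444.]
0.83 [428.  43. 240.] [-0.74 -0.12  2.26  1.07  1.16 -1.12] err 0.0 0.0 wrist [271. -90. 390.]
1.0 [440.   0. 240.] [-0.94 -0.02  2.39  1.37  1.26 -1.12] err 0.0 0.0 wrist [ 237. -125.  330.]
0.2 [449.  -6. 209.] [-0.92  0.09  2.43  1.49  1.21 -1.45] err 0.0 0.0 wrist [ 236. -120.  292.]
0.4 [457. -11. 177.] [-0.91  0.24  2.47  1.64  1.21 -1.82] err 0.0 0.0 wrist [ 237. -116.  252.]
0.6 [466. -17. 146.] [-0.9   0.41  2.48  1.77  1.25 -2.18] err 0.0 0.0 wrist [ 239. -113.  210.]
0.8 [475. -22. 114.] [-0.88  0.59  2.47  1.88  1.34 -2.51] err 0.0 0.0 wrist [ 241. -111.  166.]
1.0 [484. -28.  83.] [-0.87  0.77  2.43  1.94  1.44 -2.81] err 0.0 0.0 wrist [ 245. -111.  121.]
0.5 [503. -21.  79.] [-0.8   0.78  2.39  2.01  1.43 -2.77] err 0.0 0.0 wrist [ 265. -104.  118.]
1.0 [523. -14.  76.] [-0.73  0.78  2.34  2.08  1.41 -2.73] err 0.0 0.0 wrist [285. -97. 115.]
t 0.93 p [370.7 260.1 237.4] F [ 0.6 -0.   0.4] grip 0.502 q [ 0.76  0.32  1.69 -0.81  1.39 -0.71]
total rv [-1.533  0.983  2.361] deg 170.8 shift cm [  0.28 -19.75  18.3 ] |d| 269.0 rows needed 23.9
rows 25 this call frac 0.2 -> per row rv [-0.061  0.039  0.094] cm [ 0.01 -0.79  0.73]
```

Call:
move_arm([
  [-0.061, 0.039, 0.094, 0, -0.8, 0.7, 0.5],
  [-0.122, 0.078, 0.188, 0, -1.6, 1.5, 0.5],
  [-0.183, 0.118, 0.282, 0, -2.4, 2.2, 0.5],
  [-0.245, 0.157, 0.376, 0, -3.2, 2.9, 0.5],
  [-0.306, 0.196, 0.47, 0, -4, 3.6, 0.5],
])

```text
time_s: 1.35
eef_pos: [385.0, 207.9, 238.8]
ee_rot: [0.159, 0.152, 0.963, -0.153]
force: [0.4, -0.7, -0.1]
grip_width: 0.499
```

```bash
cat > hov.py <<'E'
from kin import *
p=np.array([440,0,240.]); R=gpose(70,68,16,14)[1]
plan(p,R)
E
python3 hov.py
```

```text
t 1.35 p [385.  207.9 238.8] F [ 0.4 -0.7 -0.1] grip 0.499 q [ 0.48  0.13  1.78 -0.47  1.2  -0.61]
total rv [-1.225  0.785  1.886] deg 136.5 shift cm [-10.08 -17.01   8.46] |d| 215.0 rows needed 19.1
rows 20 this call frac 0.25 -> per row rv [-0.061  0.039  0.094] cm [-0.5  -0.85  0.42]
```

Call:
move_arm([
  [-0.063, 0.04, 0.097, -0.5, -0.9, 0.4, 0.5],
  [-0.126, 0.081, 0.194, -1, -1.7, 0.9, 0.5],
  [-0.189, 0.121, 0.291, -1.5, -2.6, 1.3, 0.5],
  [-0.252, 0.162, 0.388, -2.1, -3.5, 1.7, 0.5],
  [-0.315, 0.202, 0.485, -2.6, -4.4, 2.2, 0.5],
])

```text
time_s: 1.77
eef_pos: [399.6, 153.7, 239.5]
ee_rot: [0.116, 0.367, 0.921, 0.059]
force: [0.4, 0.7, -1.3]
grip_width: 0.499
```

```bash
python3 hov.py
```

```text
t 1.77 p [399.6 153.7 239.5] F [ 0.4  0.7 -1.3] grip 0.499 q [ 0.09 -0.05  1.92 -0.    1.01 -0.72]
total rv [-0.905  0.581  1.397] deg 101.0 shift cm [-13.46  -8.43   0.64] |d| 159.0 rows needed 14.1
rows 15 this call frac 0.333 -> per row rv [-0.06   0.039  0.093] cm [-0.9  -0.56  0.04]
```

Call:
move_arm([
  [-0.063, 0.04, 0.098, -0.9, -0.6, 0, 0.5],
  [-0.127, 0.081, 0.196, -1.9, -1.2, 0.1, 0.5],
  [-0.19, 0.122, 0.293, -2.8, -1.8, 0.1, 0.5],
  [-0.253, 0.163, 0.391, -3.8, -2.4, 0.2, 0.5],
  [-0.317, 0.203, 0.489, -4.7, -2.9, 0.2, 0.5],
])

```text
time_s: 2.18
eef_pos: [414.2, 99.5, 240.3]
ee_rot: [0.062, 0.549, 0.79, 0.267]
force: [0.9, 0.3, -0.3]
grip_width: 0.5
```

```bash
python3 hov.py
```

```text
t 2.18 p [414.2  99.5 240.3] F [ 0.9  0.3 -0.3] grip 0.5 q [-0.35 -0.15  2.08  0.58  1.01 -0.97]
total rv [-0.584  0.376  0.904] deg 65.3 shift cm [-9.97 -0.4  -2.48] |d| 103.0 rows needed 9.1
rows 10 this call frac 0.5 -> per row rv [-0.058  0.038  0.09 ] cm [-1.   -0.04 -0.25]
```

Call:
move_arm([
  [-0.063, 0.041, 0.098, -1.1, 0, -0.3, 0.5],
  [-0.126, 0.081, 0.195, -2.2, -0.1, -0.5, 0.5],
  [-0.189, 0.122, 0.293, -3.2, -0.1, -0.8, 0.5],
  [-0.253, 0.163, 0.391, -4.3, -0.2, -1.1, 0.5],
  [-0.316, 0.203, 0.489, -5.4, -0.2, -1.3, 0.5],
])

```text
time_s: 2.6
eef_pos: [428.6, 44.8, 240.1]
ee_rot: [0.002, 0.678, 0.583, 0.448]
force: [1.0, 0.4, -0.6]
grip_width: 0.498
```

```bash
python3 hov.py; python3 - <<'E'
from kin import *
p,R=gpose(45,68,16,14,back=42); print(p); plan(p+[-10,0,20],R)
p,R=gpose(24,68,16,14,back=42); print(p); plan(p,R)
k,e,n,sv=fitk(); print(k.round(1),e,n,sv.round(2))
s,p0,R0=st(); path(k,s['joints'],p0,R0,p,R,6)
E
```

```text
t 2.6 p [428.6  44.8 240.1] F [ 1.   0.4 -0.6] grip 0.498 q [-0.73 -0.12  2.25  1.06  1.15 -1.12]
total rv [-0.263  0.171  0.411] deg 29.6 shift cm [-3.64  2.34 -1.63] |d| 46.0 rows needed 4.1
rows 5 this call frac 1 -> per row rv [-0.053  0.034  0.082] cm [-0.73  0.47 -0.33]
[502.63779741 -50.87707843 130.01605567]
t 2.6 p [428.6  44.8 240.1] F [ 1.   0.4 -0.6] grip 0.498 q [-0.73 -0.12  2.25  1.06  1.15 -1.12]
total rv [-0.448  0.081  0.023] deg 26.1 shift cm [-13.55   3.4    4.31] |d| 146.0 rows needed 3.7
rows 4 this call frac 1 -> per row rv [-0.112  0.02   0.006] cm [-3.39  0.85  1.08]
[483.53650492 -27.70535774  82.58239436]
t 2.6 p [428.6  44.8 240.1] F [ 1.   0.4 -0.6] grip 0.498 q [-0.73 -0.12  2.25  1.06  1.15 -1.12]
total rv [-0.595  0.002 -0.307] deg 38.4 shift cm [-15.73  -1.6    9.  ] |d| 182.0 rows needed 5.4
rows 6 this call frac 0.833 -> per row rv [-0.099  0.    -0.051] cm [-2.62 -0.27  1.5 ]
[ -0.  116.3 201.3 438.9  39.  397.5 255.3] 9.007863047827414e-05 7 [5.1  3.75 2.65 1.24 0.53 0.21 0.15]
0.17 [438.  33. 214.] [-0.77 -0.06  2.33  1.21  1.08 -1.38] err 0.0 0.0 wrist [263. -92. 352.]
0.33 [447.  21. 188.] [-0.8   0.05  2.4   1.39  1.06 -1.68] err 0.0 0.0 wrist [255. -96. 309.]
0.5 [456.   9. 161.] [-0.83  0.19  2.45  1.59  1.08 -2.  ] err 0.0 0.0 wrist [249. -99. 265.]
0.67 [465.  -4. 135.] [-0.85  0.37  2.47  1.76  1.17 -2.32] err 0.0 0.0 wrist [ 245. -103.  218.]
0.83 [474. -16. 109.] [-0.86  0.57  2.47  1.88  1.3  -2.59] err 0.0 0.0 wrist [ 244. -107.  170.]
1.0 [484. -28.  83.] [-0.87  0.77  2.43  1.94  1.44 -2.81] err 0.0 0.0 wrist [ 245. -111.  121.]
```

Call:
move_arm([
  [-0.099, 0, -0.051, -2.6, -0.3, 1.5, 0.5],
  [-0.198, 0, -0.102, -5.2, -0.5, 3, 0.5],
  [-0.297, 0, -0.153, -7.9, -0.8, 4.5, 0.5],
  [-0.397, 0, -0.205, -10.5, -1.1, 6, 0.5],
  [-0.45, 0, -0.23, -12, -1.2, 6.8, 0.5],
])

```text
time_s: 3.02
eef_pos: [461.7, 6.1, 153.0]
ee_rot: [0.128, 0.617, 0.561, 0.537]
force: [0.3, 1.5, 0.9]
grip_width: 0.501
```

```bash
python3 - <<'E'
from kin import *
p,R=gpose(24,68,16,14,back=42); print(p); plan(p,R)
for n in('scene','top'):
    c=snap(n,n+'1.png')
S=load('scene1.png');T=load('top1.png')
a=cv2.resize(cv2.imread('pics/scene1.png')[145:275,140:320],None,fx=4,fy=4,interpolation=cv2.INTER_CUBIC)
b=cv2.resize(cv2.imread('pics/top1.png')[130:270,180:320],None,fx=4,fy=4,interpolation=cv2.INTER_CUBIC)
cv2.imwrite('pics/a1.png',a);cv2.imwrite('pics/b1.png',b)
E
```

```text
[483.53650492 -27.70535774  82.58239436]
t 3.02 p [461.7   6.1 153. ] F [0.3 1.5 0.9] grip 0.501 q [-0.83  0.25  2.43  1.59  1.11 -2.04]
total rv [-0.295 -0.025 -0.159] deg 19.3 shift cm [-6.91 -3.01  3.01] |d| 81.0 rows needed 2.7
rows 3 this call frac 1 -> per row rv [-0.098 -0.008 -0.053] cm [-2.3 -1.   1. ]
```

View pics/a1.png

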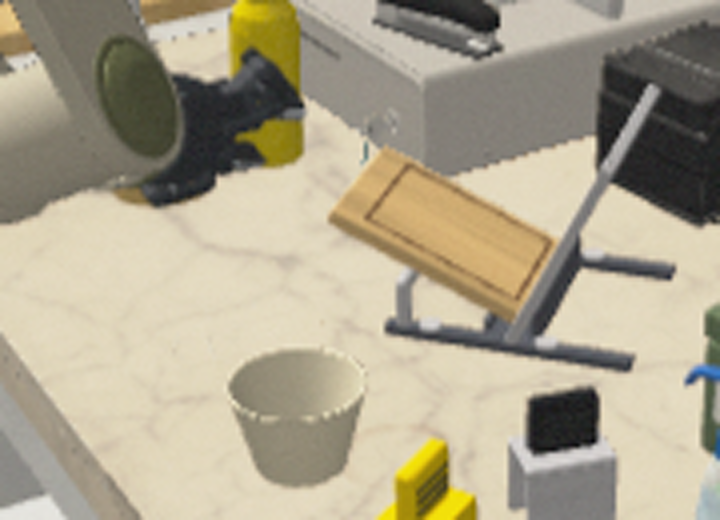

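View pics/b1.png

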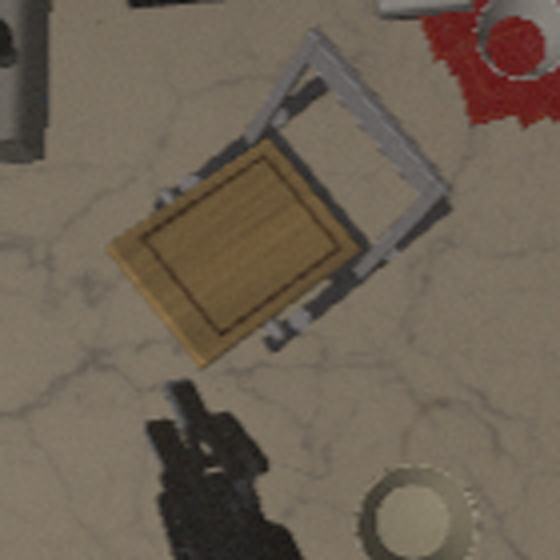

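Call:
move_arm([
  [-0.098, -0.008, -0.053, -2.3, -1, 1, 0.5],
  [-0.197, -0.017, -0.106, -4.6, -2, 2, 0.5],
  [-0.295, -0.025, -0.159, -6.9, -3, 3, 0.5],
  [-0.295, -0.025, -0.159, -6.9, -3, 3, 0.5],
])

```text
time_s: 3.45
eef_pos: [482.9, -25.5, 84.8]
ee_rot: [0.252, 0.557, 0.524, 0.594]
force: [2.0, 0.5, 0.5]
grip_width: 0.497
```

```bash
python3 - <<'E'
from kin import *
p,R=gpose(24,68,16,14); print(p); plan(p,R)
for n in('scene','top'):
    c=snap(n,n+'2.png')
a=cv2.resize(cv2.imread('pics/scene2.png')[155:255,140:320],None,fx=4,fy=4,interpolation=cv2.INTER_CUBIC)
b=cv2.resize(cv2.imread('pics/top2.png')[130:280,180:320],None,fx=4,fy=4,interpolation=cv2.INTER_CUBIC)
cv2.imwrite('pics/a2.png',a);cv2.imwrite('pics/b2.png',b)
E
```

```text
[522.72740383 -14.02612683  76.18301277]
t 3.45 p [482.9 -25.5  84.8] F [2.  0.5 0.5] grip 0.497 q [-0.87  0.75  2.43  1.92  1.41 -2.76]
total rv [-0.022 -0.01  -0.021] deg 1.8 shift cm [-0.34 -0.02  4.22] |d| 42.0 rows needed 1.0
rows 2 this call frac 1 -> per row rv [-0.011 -0.005 -0.01 ] cm [-0.17 -0.01  2.11]
```

View pics/a2.png

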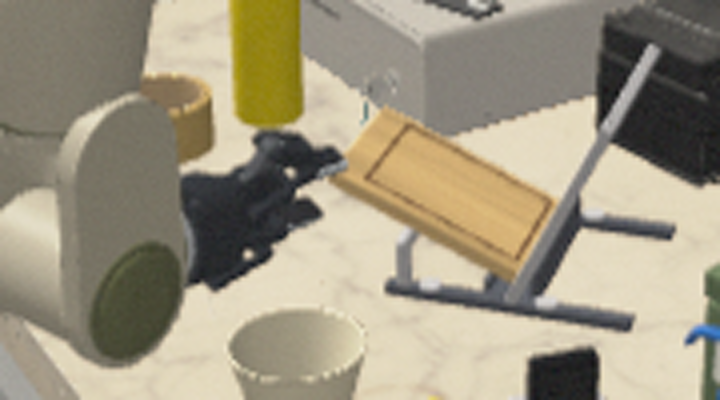

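View pics/b2.png

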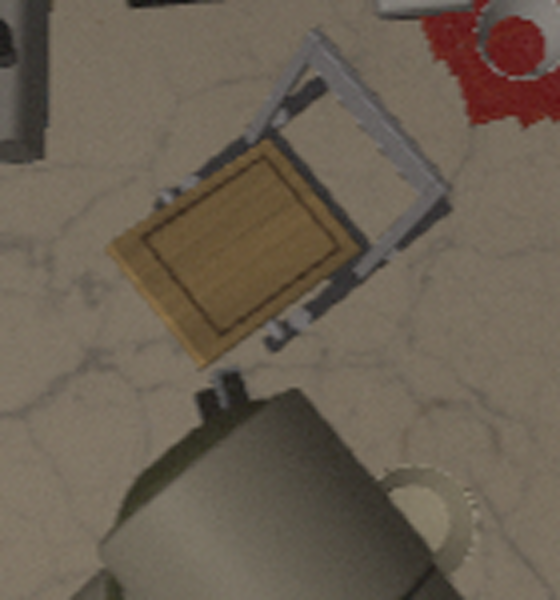

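Call:
move_arm([
  [-0.01, 0, -0.01, -0.1, 0, 1.4, 0.5],
  [-0.02, -0.01, -0.02, -0.2, 0, 2.8, 0.5],
  [-0.02, -0.01, -0.02, -0.3, 0, 4.2, 0.5],
  [-0.02, -0.01, -0.02, -0.3, 0, 4.2, 0.5],
])

```text
time_s: 3.88
eef_pos: [522.4, -9.9, 75.6]
ee_rot: [0.257, 0.555, 0.521, 0.595]
force: [-0.8, 0.0, 0.3]
grip_width: 0.503
```

```bash
python3 - <<'E'
from kin import *
p,R=gpose(24,68,16,14); plan(p,R); print(st()[0]['wrist_torque'].round(2))
c=snap('scene','scene3.png')
cv2.imwrite('pics/a3.png',cv2.resize(cv2.imread('pics/scene3.png')[155:255,180:300],None,fx=6,fy=6,interpolation=cv2.INTER_CUBIC))
E
```

```text
t 3.88 p [522.4  -9.9  75.6] F [-0.8  0.   0.3] grip 0.503 q [-0.72  0.78  2.34  2.07  1.4  -2.71]
total rv [-0.01  -0.008 -0.015] deg 1.1 shift cm [-0.34  0.2  -0.12] |d| 4.0 rows needed 0.2
rows 1 this call frac 1 -> per row rv [-0.01  -0.008 -0.015] cm [-0.34  0.2  -0.12]
[-0.19  0.41 -0.02]
```

View pics/a3.png

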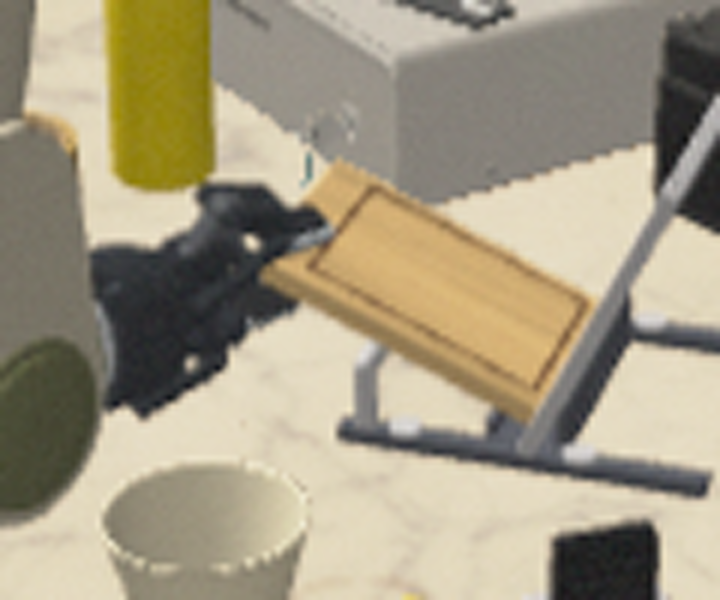

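Call:
move_arm([
  [-0.01, -0.01, -0.015, -0.3, 0.2, 0, 0.1],
  [-0.01, -0.01, -0.015, -0.3, 0.2, 0, 0.1],
  [-0.01, -0.01, -0.015, -0.3, 0.2, 0, 0.1],
  [-0.01, -0.01, -0.015, -0.3, 0.2, 0, 0.1],
  [-0.01, -0.01, -0.015, -0.3, 0.2, 0, 0.1],
], grip_force=60)

```text
time_s: 4.35
eef_pos: [522.6, -13.5, 76.4]
ee_rot: [0.267, 0.552, 0.521, 0.593]
force: [-2.6, 1.4, 2.8]
grip_width: 0.156
```

```bash
python3 - <<'E'
from kin import *
s=st()[0]; print(s['grip_width'],s['force'],s['wrist_torque'])
p,R=gpose(24,68,16,14); plan(p,R)
E
```

```text
0.1558845569500409 [-2.62942104  1.43220376  2.84507839] [-0.22582878 -0.1191352   0.16552016]
t 4.35 p [522.6 -13.5  76.4] F [-2.6  1.4  2.8] grip 0.156 q [-0.72  0.78  2.34  2.08  1.41 -2.73]
total rv [ 0.     0.003 -0.   ] deg 0.2 shift cm [-0.06 -0.    0.  ] |d| 1.0 rows needed 0.0
rows 1 this call frac 1 -> per row rv [ 0.     0.003 -0.   ] cm [-0.06 -0.    0.  ]
```

```bash
cat > swing.py <<'E'
from kin import *
import sys,os,pickle
def B(a,lift,dfx=0):
    f,z,n=boardpose(a,lift=lift); y=Rk.apply([0,1,0]); f=f+Rk.apply([dfx,0,0])
    M=np.eye(4); M[:3,:3]=np.c_[n,y,z]; M[:3,3]=f; return M
def Tm(p,R): M=np.eye(4);M[:3,:3]=R.as_matrix();M[:3,3]=p;return M
if __name__=='__main__':
    s,p,R=st(); T0=Tm(p,R)
    if not os.path.exists('G.pkl'): pickle.dump(np.linalg.inv(B(24,0))@T0,open('G.pkl','wb'))
    G=pickle.load(open('G.pkl','rb'))
    Bn=T0@np.linalg.inv(G); loc=Rk.inv().apply(Bn[:3,3]-P0); zl=Rk.inv().apply(Bn[:3,2]); print('board now: foot rack',loc.round(1),'angle',np.degrees(np.arctan2(zl[2],-zl[0])).round(1),'F',s['force'].round(1),'tq',s['wrist_torque'].round(2),'grip',round(s['grip_width'],3),'t',s['time_s'])
    k=fitk()[0]; q=s['joints']
    for arg in sys.argv[1:]:
        a,l=map(float,arg.split(',')); T1=B(a,l)@G; D=np.linalg.inv(T0)@T1
        q2,ep,er=ik(k,T1[:3,3],Ro.from_matrix(T1[:3,:3]),q); dq=np.abs(q2-q).max(); q=q2
        print(a,l,'row',np.r_[Ro.from_matrix(D[:3,:3]).as_rotvec(),D[:3,3]/10].round(3).tolist(),'q',q.round(2),round(ep,1),'dq',dq.round(2))
E
python3 swing.py 28,1.5 34,3 40,3 46.5,3 53,3
```

```text
board now: foot rack [12.2 -0.  16.4] angle 24.0 F [-2.6  1.4  2.8] tq [-0.23 -0.12  0.17] grip 0.156 t 4.35
28.0 1.5 row [0.026, -0.0, 0.065, 0.073, 1.119, -0.029] q [-0.73  0.72  2.34  2.06  1.35 -2.61] 0.0 dq 0.12
34.0 3.0 row [0.066, -0.0, 0.162, 0.027, 2.713, -0.01] q [-0.73  0.64  2.32  2.    1.28 -2.42] 0.0 dq 0.19
40.0 3.0 row [0.105, -0.0, 0.259, -0.225, 4.137, 0.093] q [-0.74  0.58  2.3   1.94  1.22 -2.22] 0.0 dq 0.19
46.5 3.0 row [0.148, -0.0, 0.364, -0.663, 5.622, 0.272] q [-0.75  0.53  2.25  1.86  1.17 -2.01] 0.0 dq 0.21
53.0 3.0 row [0.191, -0.0, 0.469, -1.265, 7.028, 0.518] q [-0.76  0.49  2.21  1.77  1.14 -1.8 ] 0.0 dq 0.21
```

Call:
move_arm([
  [0.026, 0, 0.065, 0.07, 1.12, -0.03, 0.05],
  [0.066, 0, 0.162, 0.03, 2.71, -0.01, 0.05],
  [0.1, 0, 0.245, -0.2, 3.95, 0.08, 0.05],
  [0.135, 0, 0.332, -0.53, 5.2, 0.22, 0.05],
  [0.17, 0, 0.418, -0.96, 6.35, 0.39, 0.05],
])

```text
time_s: 4.77
eef_pos: [544.7, -41.1, 130.3]
ee_rot: [0.089, 0.671, 0.442, 0.589]
force: [0.2, 0.8, -2.6]
grip_width: 0.155
```

```bash
python3 swing.py 55,3 60,3 65,3 70,3 75,3; python3 - <<'E'
from h import *
c=snap('scene','scene4.png')
cv2.imwrite('pics/a4.png',cv2.resize(cv2.imread('pics/scene4.png')[145:265,160:320],None,fx=4.5,fy=4.5,interpolation=cv2.INTER_CUBIC))
E
```

```text
board now: foot rack [ 7.2 -0.8 16.9] angle 50.2 F [ 0.2  0.8 -2.6] tq [-0.33  0.95  0.03] grip 0.155 t 4.7667
55.0 3.0 row [0.031, 0.002, 0.078, -0.011, 1.221, 0.055] q [-0.76  0.49  2.19  1.74  1.13 -1.73] 0.0 dq 0.16
60.0 3.0 row [0.064, 0.002, 0.158, -0.149, 2.4, 0.111] q [-0.76  0.48  2.14  1.67  1.13 -1.57] 0.0 dq 0.16
65.0 3.0 row [0.097, 0.002, 0.239, -0.391, 3.558, 0.21] q [-0.77  0.47  2.1   1.61  1.13 -1.42] 0.0 dq 0.15
70.0 3.0 row [0.13, 0.002, 0.32, -0.735, 4.686, 0.351] q [-0.78  0.48  2.04  1.55  1.14 -1.28] 0.0 dq 0.15
75.0 3.0 row [0.163, 0.002, 0.401, -1.178, 5.774, 0.533] q [-0.78  0.49  1.99  1.49  1.15 -1.14] 0.0 dq 0.14
```

View pics/a4.png

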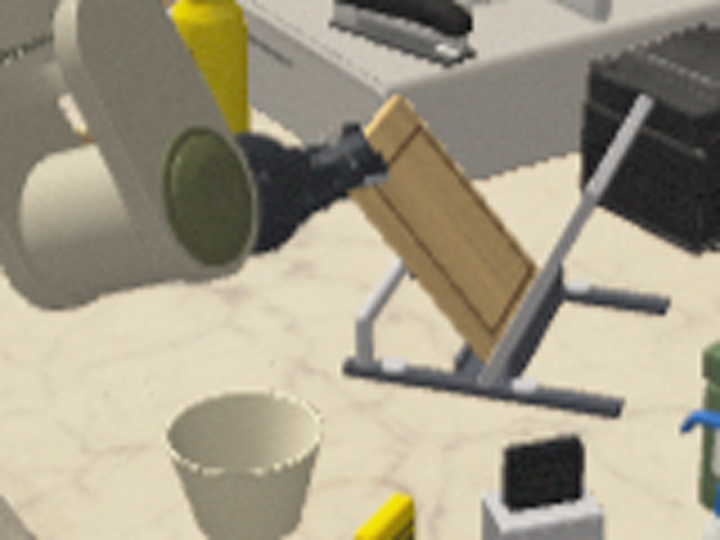

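The board is swinging up with its foot still in the trough, and the forces are low. I'll carry on.

Call:
move_arm([
  [0.035, 0.002, 0.088, -0.02, 1.35, 0.06, 0.05],
  [0.071, 0.002, 0.175, -0.18, 2.6, 0.13, 0.05],
  [0.107, 0.002, 0.263, -0.48, 3.9, 0.25, 0.05],
  [0.143, 0.002, 0.35, -0.88, 5.1, 0.41, 0.05],
  [0.176, 0.002, 0.433, -1.37, 6.2, 0.61, 0.05],
])

```text
time_s: 5.23
eef_pos: [583.0, -87.5, 159.9]
ee_rot: [-0.101, 0.755, 0.335, 0.554]
force: [0.4, 0.6, -3.2]
grip_width: 0.153
```

```bash
python3 swing.py 80,3 85,3 90,3 95,2 98,1
```

```text
board now: foot rack [ 5.3 -0.2 16. ] angle 77.4 F [ 0.4  0.6 -3.2] tq [-0.54  0.74  0.02] grip 0.153 t 5.2333
80.0 3.0 row [0.02, -0.002, 0.042, -0.103, 0.394, 0.089] q [-0.78  0.51  1.94  1.44  1.18 -1.  ] 0.0 dq 0.06
85.0 3.0 row [0.052, -0.002, 0.122, -0.246, 1.58, 0.15] q [-0.79  0.53  1.88  1.4   1.2  -0.88] 0.0 dq 0.13
90.0 3.0 row [0.085, -0.002, 0.203, -0.493, 2.751, 0.254] q [-0.79  0.56  1.82  1.36  1.23 -0.76] 0.0 dq 0.12
95.0 2.0 row [0.118, -0.002, 0.284, -0.812, 3.858, 0.387] q [-0.8   0.59  1.77  1.33  1.27 -0.65] 0.0 dq 0.11
98.0 1.0 row [0.138, -0.002, 0.333, -1.087, 4.498, 0.501] q [-0.8   0.62  1.73  1.31  1.29 -0.58] 0.0 dq 0.06
```

Call:
move_arm([
  [0.02, -0.002, 0.042, -0.1, 0.4, 0.09, 0.05],
  [0.052, -0.002, 0.122, -0.25, 1.58, 0.15, 0.05],
  [0.085, -0.002, 0.203, -0.5, 2.7, 0.25, 0.05],
  [0.118, -0.002, 0.284, -0.8, 3.8, 0.39, 0.05],
  [0.15, -0.002, 0.36, -1.2, 4.8, 0.56, 0.05],
])

```text
time_s: 5.65
eef_pos: [615.3, -126.2, 157.3]
ee_rot: [-0.255, 0.794, 0.234, 0.5]
force: [-1.4, -4.7, 6.6]
grip_width: 0.15
```

```bash
python3 swing.py 98,1 100,0 102,0 104,0; python3 - <<'E'
from h import *
for n in('scene','top'): c=snap(n,n+'5.png')
cv2.imwrite('pics/a5.png',cv2.resize(cv2.imread('pics/scene5.png')[145:245,190:320],None,fx=6,fy=6,interpolation=cv2.INTER_CUBIC))
cv2.imwrite('pics/b5.png',cv2.resize(cv2.imread('pics/top5.png')[120:240,200:330],None,fx=5,fy=5,interpolation=cv2.INTER_CUBIC))
E
```

```text
board now: foot rack [-1.9  0.2 12. ] angle 99.8 F [-1.4 -4.7  6.6] tq [-0.23 -0.27 -0.36] grip 0.15 t 5.65
98.0 1.0 row [-0.013, -0.002, -0.029, 0.011, -0.394, 0.006] q [-0.8   0.62  1.73  1.31  1.29 -0.58] 0.0 dq 0.04
100.0 0.0 row [-0.0, -0.002, 0.003, -0.06, 0.083, 0.034] q [-0.8   0.63  1.71  1.3   1.3  -0.54] 0.0 dq 0.04
102.0 0.0 row [0.013, -0.002, 0.036, -0.056, 0.542, 0.032] q [-0.8   0.64  1.69  1.29  1.32 -0.5 ] 0.0 dq 0.04
104.0 0.0 row [0.026, -0.002, 0.068, -0.069, 1.001, 0.037] q [-0.8   0.66  1.66  1.28  1.33 -0.46] 0.0 dq 0.04
```

View pics/a5.png

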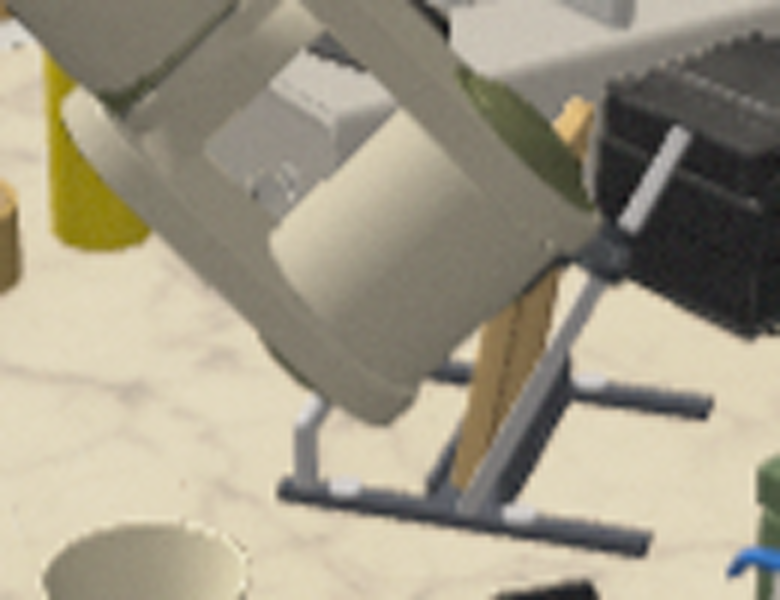

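View pics/b5.png

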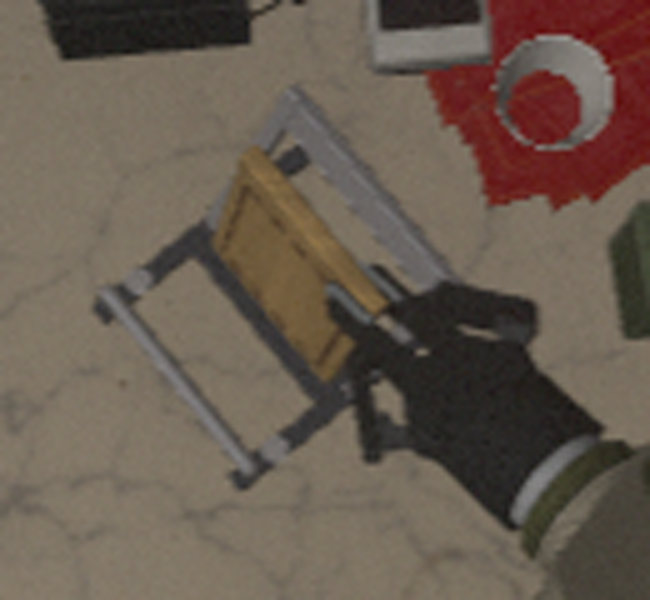

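```bash
python3 swing.py 98,0.5 97,0.5 96,0
```

```text
board now: foot rack [-0.7  0.2 11.9] angle 99.7 F [-2.9 -2.6  7.3] tq [ 0.18 -0.09 -0.16] grip 0.155 t 5.75
98.0 0.5 row [-0.012, -0.003, -0.027, -0.035, -0.479, 0.041] q [-0.8   0.62  1.73  1.31  1.29 -0.58] 0.0 dq 0.04
97.0 0.5 row [-0.019, -0.003, -0.044, -0.052, -0.708, 0.047] q [-0.8   0.61  1.74  1.31  1.28 -0.61] 0.0 dq 0.02
96.0 0.0 row [-0.025, -0.003, -0.06, -0.118, -0.929, 0.074] q [-0.8   0.6   1.76  1.32  1.27 -0.63] 0.0 dq 0.02
```

Call:
move_arm([
  [-0.012, -0.003, -0.027, -0.03, -0.45, 0.04, 0.05],
  [-0.012, -0.003, -0.027, -0.03, -0.45, 0.04, 0.05],
])

```text
time_s: 5.92
eef_pos: [612.8, -123.1, 157.9]
ee_rot: [-0.242, 0.791, 0.244, 0.506]
force: [-2.1, -2.8, 6.5]
grip_width: 0.156
```

```bash
python3 swing.py 98,0 97,0
```

```text
board now: foot rack [-0.8  0.3 11.8] angle 97.8 F [-2.1 -2.8  6.5] tq [-0.08  0.05 -0.11] grip 0.156 t 5.9167
98.0 0.0 row [-0.0, -0.003, 0.003, -0.066, 0.025, 0.037] q [-0.8   0.62  1.73  1.31  1.29 -0.58] 0.0 dq 0.0
97.0 0.0 row [-0.007, -0.003, -0.013, -0.076, -0.205, 0.041] q [-0.8   0.61  1.74  1.31  1.28 -0.61] 0.0 dq 0.02
```

Call:
move_arm([
  [0, 0, 0, 0, 0, 0, 0.2],
  [0, 0, 0, 0, 0, 0, 0.25],
  [0, 0, 0, 0, 0, 0, 0.3],
  [0, 0, 0, 0, 0, 0, 0.3],
])

```text
time_s: 6.25
eef_pos: [612.6, -122.8, 157.4]
ee_rot: [-0.242, 0.791, 0.244, 0.506]
force: [-0.3, -0.7, -0.5]
grip_width: 0.298
```

```bash
python3 - <<'E'
from h import *
s,p,R=st(); print(s['force'],s['grip_width'],s['wrist_torque'],p)
for n in('scene','top'): c=snap(n,n+'6.png')
a=cv2.resize(cv2.imread('pics/scene6.png')[145:245,230:320],(450,500),interpolation=cv2.INTER_CUBIC)
b=cv2.resize(cv2.imread('pics/top6.png')[130:220,220:290],(389,500),interpolation=cv2.INTER_CUBIC)
cv2.imwrite('pics/a6.png',np.hstack([a,b])[:,:800])
E
```

```text
[-0.28722544 -0.68354601 -0.52463001] 0.2977965893926165 [-0.32371858  0.34642134  0.03994008] [ 612.57076492 -122.80569168  157.40676696]
```

View pics/a6.png

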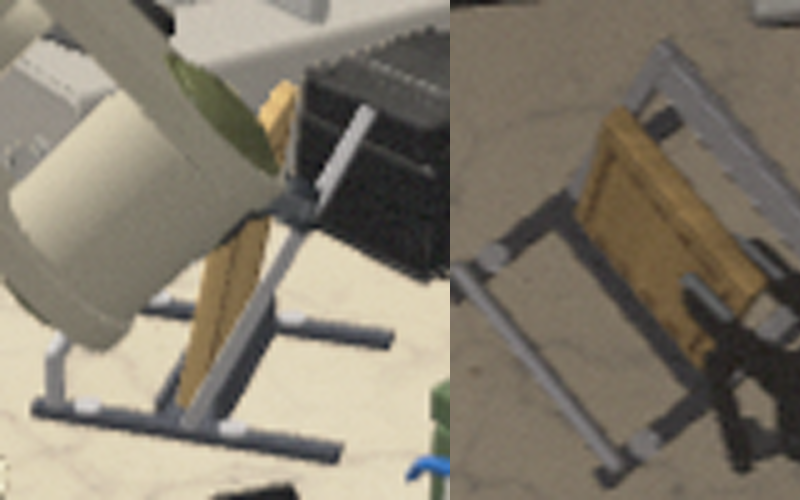

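```bash
python3 - <<'E'
from geo import *
s,p,R=st()
u=R.inv().apply([0,0,1]); x=R.inv().apply(Rk.apply([1,0,0])); y=R.inv().apply(Rk.apply([0,1,0])); print('up',u.round(3),'rack x',x.round(3),'rack y',y.round(3))
print('up20',(2*u).round(2),'+x22',(2*u+2.2*x).round(2))
print('tip in rack',Rk.inv().apply(p-P0).round(1))
E
```

```text
up [ 0.919 -0.137 -0.371] rack x [ 0.126  0.991 -0.052] rack y [0.374 0.001 0.927]
up20 [ 1.84 -0.27 -0.74] +x22 [ 2.11  1.91 -0.86]
tip in rack [ 19.2 -28.5 157.6]
```

Call:
move_arm([
  [0, 0, 0, 0.7, -0.1, -0.27, 0.3],
  [0, 0, 0, 1.4, -0.2, -0.54, 0.3],
  [0, 0, 0, 2, -0.3, -0.81, 0.3],
  [0, 0, 0, 2.08, 0.3, -0.85, 0.3],
  [0, 0, 0, 2.16, 0.9, -0.88, 0.3],
])

```text
time_s: 6.77
eef_pos: [620.7, -132.7, 180.3]
ee_rot: [-0.242, 0.791, 0.244, 0.506]
force: [-0.3, 0.5, 0.4]
grip_width: 0.298
```

```bash
python3 - <<'E'
from geo import *
s,p,R=st(); print(s['time_s'],s['force'],s['grip_width'],s['wrist_torque'],Rk.inv().apply(p-P0).round(1))
for n in('scene','top'): c=snap(n,n+'7.png')
a=cv2.resize(cv2.imread('pics/scene7.png')[145:245,230:320],(450,500),interpolation=cv2.INTER_CUBIC)
b=cv2.resize(cv2.imread('pics/top7.png')[130:220,220:290],(389,500),interpolation=cv2.INTER_CUBIC)
cv2.imwrite('pics/a7.png',np.hstack([a,b])[:,:800])
E
```

```text
6.7667 [-0.26806619  0.45189724  0.35858878] 0.2982686520267356 [-0.32040324  0.3843765   0.05000137] [ 31.8 -28.5 180.3]
```

View pics/a7.png

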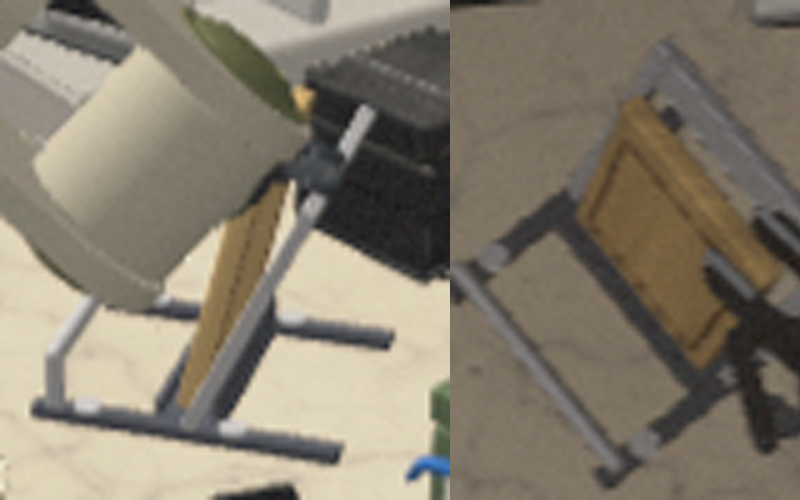

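Call:
move_arm([
  [0, 0, 0, 0.04, 0.4, 0, 0.3],
  [0, 0, 0, 0.08, 0.8, 0, 0.3],
  [0, 0, 0, 0.12, 1.2, 0, 0.3],
  [0, 0, 0, 0.16, 1.6, 0, 0.3],
  [0, 0, 0, 0.18, 1.8, 0, 0.3],
])

```text
time_s: 7.28
eef_pos: [633.2, -147.2, 178.6]
ee_rot: [-0.242, 0.791, 0.244, 0.506]
force: [-0.6, 0.4, -0.6]
grip_width: 0.299
```

```bash
python3 - <<'E'
from geo import *
s,p,R=st(); print(s['time_s'],s['force'],s['grip_width'],s['wrist_torque'],Rk.inv().apply(p-P0).round(1))
for n in('scene','top'): c=snap(n,n+'8.png')
a=cv2.resize(cv2.imread('pics/scene8.png')[145:245,230:320],(450,500),interpolation=cv2.INTER_CUBIC)
b=cv2.resize(cv2.imread('pics/top8.png')[130:220,220:290],(389,500),interpolation=cv2.INTER_CUBIC)
cv2.imwrite('pics/a8.png',np.hstack([a,b])[:,:800])
E
```

```text
7.2833 [-0.63523765  0.35321854 -0.63259025] 0.2989813319661483 [-0.35917544  0.34160659 -0.0666753 ] [ 51.  -28.1 178.6]
```

View pics/a8.png

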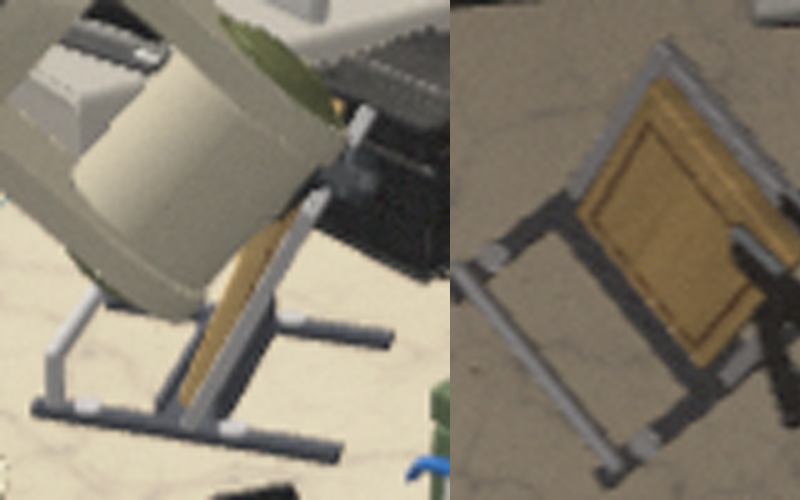

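Call:
move_arm([
  [0, 0, 0, 1.4, -0.1, -0.6, 0.35],
  [0, 0, 0, 3.2, -0.4, -1.3, 0.35],
  [0, 0, 0, 6, -0.9, -2.5, 0.4],
  [0, 0, 0, 9.2, -1.4, -3.7, 0.5],
  [0, 0, 0, 11, -1.6, -5, 0.6],
])

```text
time_s: 7.8
eef_pos: [629.6, -149.9, 303.7]
ee_rot: [-0.241, 0.791, 0.245, 0.507]
force: [-0.1, 0.9, -0.1]
grip_width: 0.598
```

```bash
python3 - <<'E'
from geo import *
s,p,R=st(); print(s['time_s'],s['force'],s['grip_width'],s['wrist_torque'],Rk.inv().apply(p-P0).round(1),s['joints'].round(2))
for n in('scene','top'): c=snap(n,n+'9.png')
a=cv2.resize(cv2.imread('pics/scene9.png')[145:245,230:320],(450,500),interpolation=cv2.INTER_CUBIC)
b=cv2.resize(cv2.imread('pics/top9.png')[130:220,220:290],(389,500),interpolation=cv2.INTER_CUBIC)
cv2.imwrite('pics/a9.png',np.hstack([a,b])[:,:800])
E
```

```text
7.8 [-0.06818843  0.8911168  -0.08147706] 0.5984181738260708 [-0.26947441  0.3562024   0.01287059] [ 50.7 -32.6 303.7] [-0.81  0.45  1.54  1.23  1.41 -0.25]
```

View pics/a9.png

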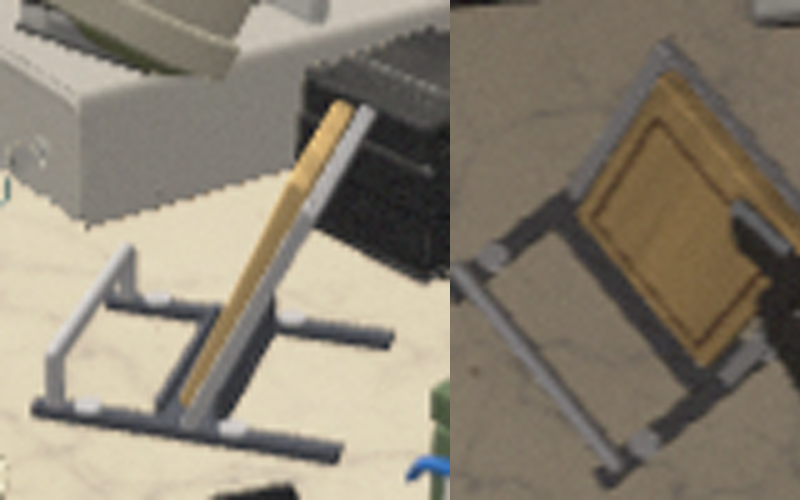

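View pics/top9.png

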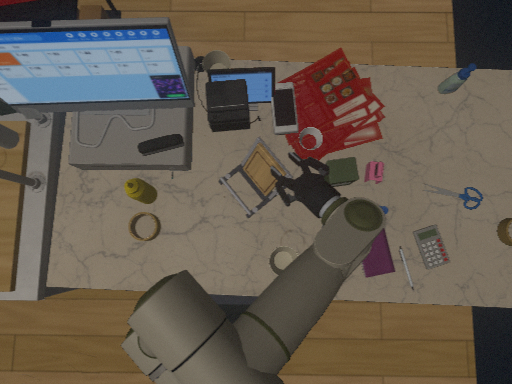

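```bash
cat > clip.py <<'E'
from kin import *
C=np.array([484.3,-324.6,0]); CY=np.radians(-103.7)
def pick(z,sgn=1,C=C,CY=CY):
    yt=sgn*np.array([np.cos(CY),np.sin(CY),0]); zt=np.array([0,0,-1.]); xt=np.cross(yt,zt)
    return C+[0,0,z],Ro.from_matrix(np.c_[xt,yt,zt])
E
python3 - <<'E'
from clip import *
k=fitk()[0]; s,p0,R0=st()
for sg in(1,-1):
    print(sg); p,R=pick(200,sg); print(np.degrees((R0.inv()*R).magnitude()))
    q=path(k,s['joints'],p0,R0,p,R,5); p2,R2=pick(61,sg); path(k,q,p,R,p2,R2,2)
p,R=pick(200,1); plan(p,R)
# clip fit refine on latest unobstructed images
c=load('scene9.png'); im=cv2.imread('pics/scene9.png'); im=cv2.resize(im,None,fx=6,fy=6,interpolation=cv2.INTER_CUBIC)
c2=load('top7.png'); im2=cv2.resize(cv2.imread('pics/top0.png'),None,fx=6,fy=6,interpolation=cv2.INTER_CUBIC)
Rc=Ro.from_euler('z',CY)
for cc,I in((c,im),(c2,im2)):
  for z,hx,hy in((0,21,30),(56,21,30),(95,7,23)):
    P=[Rc.apply([sx*hx,sy*hy,z])+C for sx,sy in((1,1),(1,-1),(-1,-1),(-1,1))]
    uv=(proj(cc,P)*6+3).astype(int); cv2.polylines(I,[uv.reshape(-1,1,2)],True,(0,0,255) if z else (0,255,0),1)
cv2.imwrite('pics/cl.png',np.hstack([im[235*6:290*6,255*6:310*6],im2[205*6:260*6,305*6:360*6]]))
E
```

```text
1
81.87440052771896
0.2 [ 601. -186.  284.] [-0.84  0.38  1.56  1.02  1.3  -0.02] err 0.0 0.0 wrist [ 433. -311.  429.]
0.4 [ 571. -221.  263.] [-0.85  0.35  1.54  0.77  1.23  0.23] err 0.0 0.0 wrist [ 427. -310.  453.]
0.6 [ 542. -255.  242.] [-0.84  0.35  1.5   0.51  1.2   0.51] err 0.0 0.0 wrist [ 436. -310.  467.]
0.8 [ 513. -290.  221.] [-0.81  0.39  1.44  0.24  1.24  0.78] err 0.0 0.0 wrist [ 456. -314.  469.]
1.0 [ 484. -325.  200.] [-0.79  0.46  1.36  0.    1.31  1.02] err 0.0 0.0 wrist [ 484. -325.  455.]
0.5 [ 484. -325.  130.] [-0.79  0.53  1.45  0.    1.16  1.02] err 0.0 0.0 wrist [ 484. -325.  386.]
1.0 [ 484. -325.   61.] [-0.79  0.62  1.51 -0.    1.02  1.02] err 0.0 0.0 wrist [ 484. -325.  316.]
-1
140.47493117044004
0.2 [ 601. -186.  284.] [-0.85  0.56  1.32  0.97  1.65 -0.55] err 0.0 0.0 wrist [ 485. -373.  413.]
0.4 [ 571. -221.  263.] [-0.84  0.63  1.14  0.71  1.8  -0.91] err 0.0 0.0 wrist [ 515. -399.  436.]
0.6 [ 542. -255.  242.] [-0.81  0.64  1.08  0.43  1.81 -1.32] err 0.0 0.0 wrist [ 531. -392.  457.]
0.8 [ 513. -290.  221.] [-0.79  0.58  1.16  0.18  1.64 -1.73] err 0.0 0.0 wrist [ 522. -362.  465.]
1.0 [ 484. -325.  200.] [-0.79  0.46  1.36 -0.    1.31 -2.12] err 0.0 0.0 wrist [ 484. -325.  455.]
0.5 [ 484. -325.  130.] [-0.79  0.53  1.45 -0.    1.16 -2.12] err 0.0 0.0 wrist [ 484. -325.  386.]
1.0 [ 484. -325.   61.] [-0.79  0.62  1.51 -0.    1.02 -2.12] err 0.0 0.0 wrist [ 484. -325.  316.]
t 7.9 p [ 629.6 -151.1  304.4] F [ 1.   0.3 -0.2] grip 0.599 q [-0.81  0.45  1.54  1.23  1.41 -0.25]
total rv [-0.65  -1.037  0.737] deg 81.9 shift cm [-17.42   5.44 -16.98] |d| 249.0 rows needed 11.4
rows 12 this call frac 0.417 -> per row rv [-0.054 -0.086  0.061] cm [-1.45  0.45 -1.41]
```

View pics/cl.png

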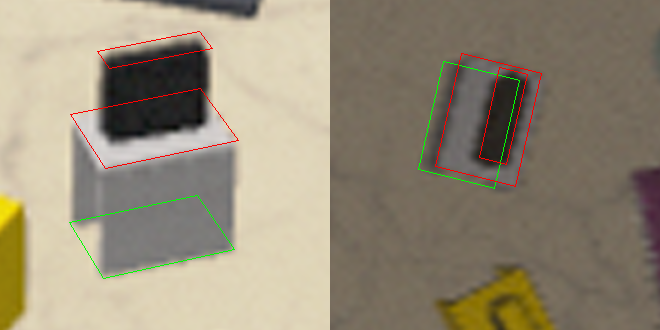

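Call:
move_arm([
  [-0.054, -0.086, 0.061, -1.5, 0.5, -1.4, 0.6],
  [-0.108, -0.173, 0.123, -2.9, 0.9, -2.8, 0.6],
  [-0.162, -0.259, 0.184, -4.4, 1.4, -4.2, 0.6],
  [-0.217, -0.346, 0.246, -5.8, 1.8, -5.7, 0.6],
  [-0.27, -0.432, 0.307, -7.3, 2.3, -7.1, 0.6],
])

```text
time_s: 8.32
eef_pos: [567.9, -224.5, 259.9]
ee_rot: [-0.147, 0.934, 0.097, 0.312]
force: [0.1, 0.5, -0.3]
grip_width: 0.599
```

```bash
python3 -c "
from clip import *
plan(*pick(180))"
```

```text
t 8.32 p [ 567.9 -224.5  259.9] F [ 0.1  0.5 -0.3] grip 0.599 q [-0.85  0.34  1.54  0.75  1.22  0.26]
total rv [-0.377 -0.601  0.427] deg 47.4 shift cm [-12.35   8.82  -1.89] |d| 153.0 rows needed 6.6
rows 7 this call frac 0.714 -> per row rv [-0.054 -0.086  0.061] cm [-1.76  1.26 -0.27]
```

Call:
move_arm([
  [-0.056, -0.089, 0.063, -1.8, 1.3, -0.3, 0.6],
  [-0.112, -0.178, 0.126, -3.6, 2.6, -0.6, 0.6],
  [-0.168, -0.267, 0.19, -5.5, 3.9, -0.8, 0.6],
  [-0.224, -0.356, 0.253, -7.3, 5.2, -1.1, 0.6],
  [-0.28, -0.445, 0.316, -9.1, 6.5, -1.4, 0.6],
])

```text
time_s: 8.73
eef_pos: [505.3, -298.7, 200.3]
ee_rot: [-0.038, 0.994, -0.065, 0.081]
force: [-0.3, -0.8, 0.4]
grip_width: 0.6
```

```bash
python3 -c "
from clip import *
plan(*pick(130))"
```

```text
t 8.73 p [ 505.3 -298.7  200.3] F [-0.3 -0.8  0.4] grip 0.6 q [-0.81  0.42  1.44  0.18  1.22  0.84]
total rv [-0.094 -0.151  0.108] deg 12.0 shift cm [-2.79  3.42  6.4 ] |d| 78.0 rows needed 1.9
rows 2 this call frac 1 -> per row rv [-0.047 -0.076  0.054] cm [-1.4   1.71  3.2 ]
```

Call:
move_arm([
  [-0.047, -0.076, 0.054, -1.4, 1.7, 3.2, 0.6],
  [-0.094, -0.151, 0.108, -2.8, 3.4, 6.4, 0.6],
  [-0.094, -0.151, 0.108, -2.8, 3.4, 6.4, 0.6],
  [-0.094, -0.151, 0.108, -2.8, 3.4, 6.4, 0.6],
])

```text
time_s: 9.07
eef_pos: [484.1, -323.3, 128.6]
ee_rot: [-0.002, 0.993, -0.118, -0.0]
force: [0.6, -0.4, 0.6]
grip_width: 0.6
```

```bash
python3 -c "
from clip import *
plan(*pick(61))
c=snap('scene','scene10.png'); cv2.imwrite('pics/a10.png',cv2.resize(cv2.imread('pics/scene10.png')[200:300,230:340],None,fx=6,fy=6,interpolation=cv2.INTER_CUBIC))
c=snap('top','top10.png'); cv2.imwrite('pics/b10.png',cv2.resize(cv2.imread('pics/top10.png')[190:270,290:390],None,fx=6,fy=6,interpolation=cv2.INTER_CUBIC))
"
```

```text
t 9.07 p [ 484.1 -323.3  128.6] F [ 0.6 -0.4  0.6] grip 0.6 q [-0.79  0.53  1.45  0.    1.16  1.02]
total rv [-0.004  0.001  0.002] deg 0.3 shift cm [0.05 0.15 6.76] |d| 68.0 rows needed 1.6
rows 2 this call frac 1 -> per row rv [-0.002  0.001  0.001] cm [0.03 0.07 3.38]
```

View pics/a10.png

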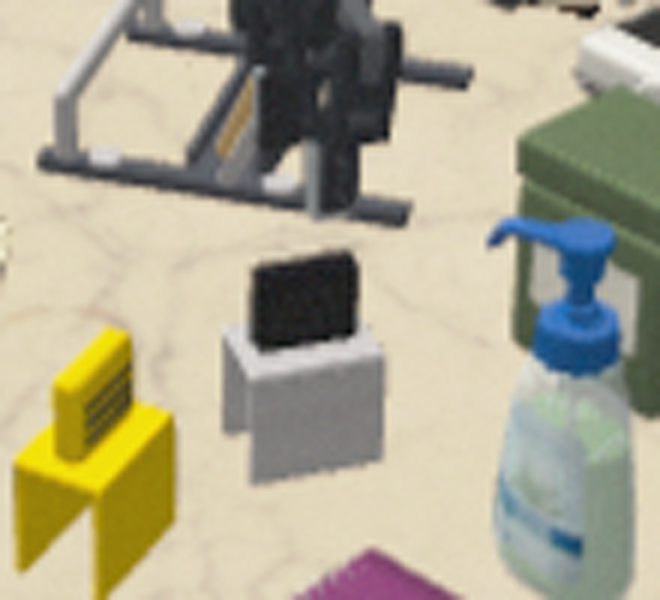

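View pics/b10.png

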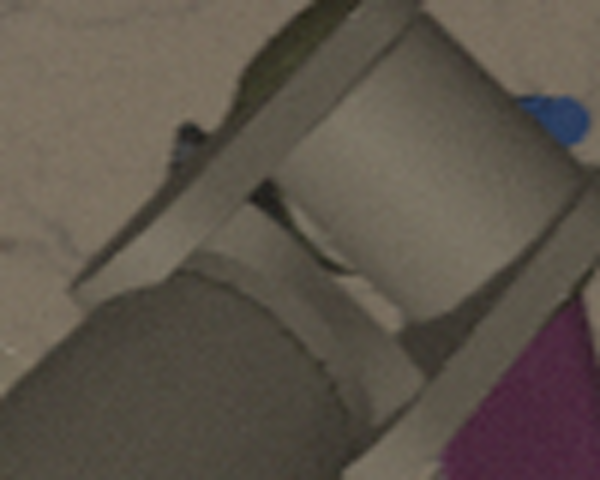

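```bash
python3 -c "
from clip import *
c=load('scene10.png'); s,p,R=st()
f=lambda X:((proj(c,X)-[230,200])*6).round(0).tolist()
y=R.as_matrix()[:,1]
print('tcp',f(p),'front finger',f(p+y*25.5),f(p+y*40),'rear',f(p-y*25.5),'grip top centre',f(C+[0,0,95]))
"
```

```text
tcp [[305.0, 180.0]] front finger [[328.0, 211.0]] [[342.0, 229.0]] rear [[282.0, 151.0]] grip top centre [[302.0, 257.0]]
```

Call:
move_arm([
  [0, 0, 0, 0, 0.1, 2.8, 0.6],
  [0, 0, 0, 0, 0.1, 5.5, 0.6],
  [0, 0, 0, 0, 0.1, 6.6, 0.6],
  [0, 0, 0, 0, 0.1, 6.7, 0.6],
  [0, 0, 0, 0, 0.1, 6.7, 0.4],
], grip_force=60)

```text
time_s: 9.58
eef_pos: [485.5, -325.7, 66.3]
ee_rot: [0.0, 0.993, -0.118, 0.003]
force: [0.4, -0.6, -0.4]
grip_width: 0.477
```

Call:
move_arm([
  [0, 0, 0, 0, 0, 0, 0.05],
  [0, 0, 0, 0, 0, 0, 0.05],
  [0, 0, 0, 0, 0, 0, 0.05],
  [0, 0, 0, 0, 0, 0, 0.05],
  [0, 0, 0, 0, 0, 0, 0.05],
], grip_force=60)

```text
time_s: 10.0
eef_pos: [486.3, -326.5, 68.3]
ee_rot: [0.001, 0.993, -0.118, 0.004]
force: [-1.0, 0.4, 7.2]
grip_width: 0.147
```

```bash
python3 -c "
from clip import *
s,p,R=st(); print(s['time_s'],p,s['force'],s['grip_width'],s['wrist_torque'])
c=snap('scene','scene11.png'); cv2.imwrite('pics/a11.png',cv2.resize(cv2.imread('pics/scene11.png')[200:300,230:340],None,fx=6,fy=6,interpolation=cv2.INTER_CUBIC))
"
```

```text
10.0 [ 486.30354642 -326.46383059   68.32384773] [-0.97402718  0.37759941  7.18319305] 0.14746012326458122 [0.15784237 0.11632401 0.04614825]
```

View pics/a11.png

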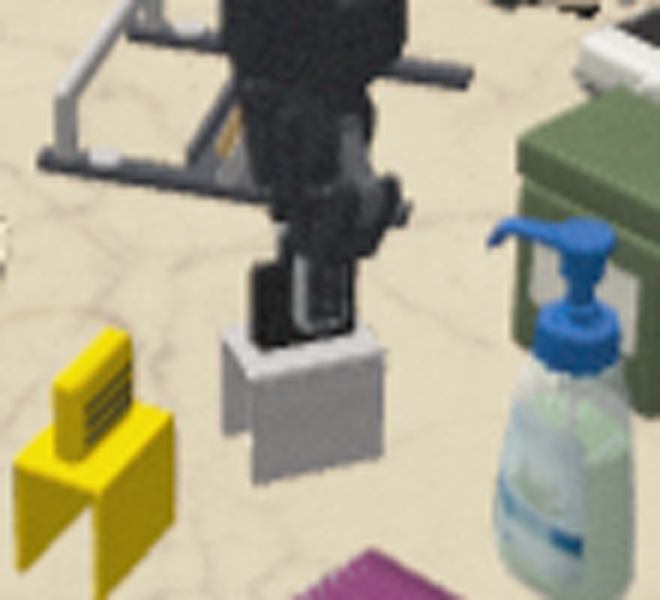

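Call:
move_arm([
  [0, 0, 0, 0, 0, -0.4, 0.05],
  [0, 0, 0, 0, 0, -1.5, 0.05],
  [0, 0, 0, 0, 0, -4, 0.05],
  [0, 0, 0, 0, 0, -7, 0.05],
  [0, 0, 0, 0, 0, -10, 0.05],
], grip_force=80)

```text
time_s: 10.47
eef_pos: [485.2, -325.8, 170.2]
ee_rot: [0.001, 0.993, -0.118, 0.004]
force: [1.3, -1.0, -1.2]
grip_width: 0.149
```

```bash
python3 -c "
from clip import *
s,p,R=st(); print(s['time_s'],p,s['force'],s['grip_width'],s['wrist_torque'],s['joints'].round(2))
c=snap('scene','scene12.png'); cv2.imwrite('pics/a12.png',cv2.resize(cv2.imread('pics/scene12.png')[160:270,230:340],None,fx=5.4,fy=5.4,interpolation=cv2.INTER_CUBIC))
a=cv2.imread('pics/scene9.png')[160:230,260:310]; b=cv2.imread('pics/top9.png')[130:200,240:290]
cv2.imwrite('pics/b12.png',np.hstack([cv2.resize(i,None,fx=8,fy=8,interpolation=cv2.INTER_CUBIC) for i in(a,b)]))
"
```

```text
10.4667 [ 485.23969768 -325.77137573  170.2202821 ] [ 1.26868875 -0.99711041 -1.20231741] 0.14858518856200087 [ 0.00713482 -0.02885248 -0.02017883] [-0.79  0.49  1.41  0.    1.24  1.01]
```

View pics/a12.png

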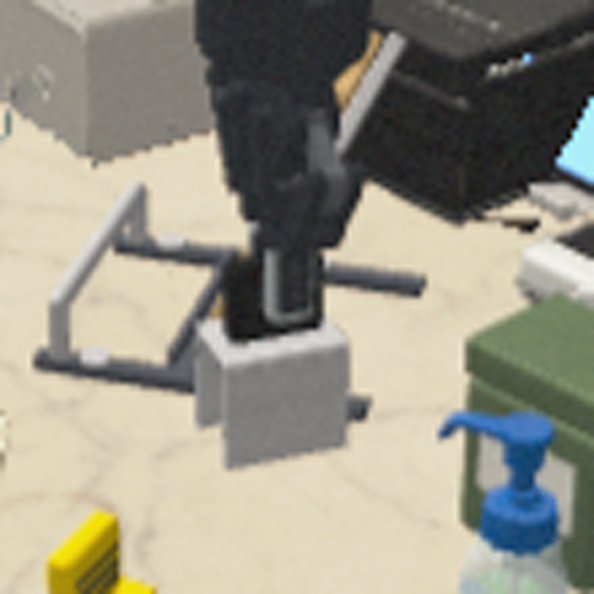

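View pics/b12.png

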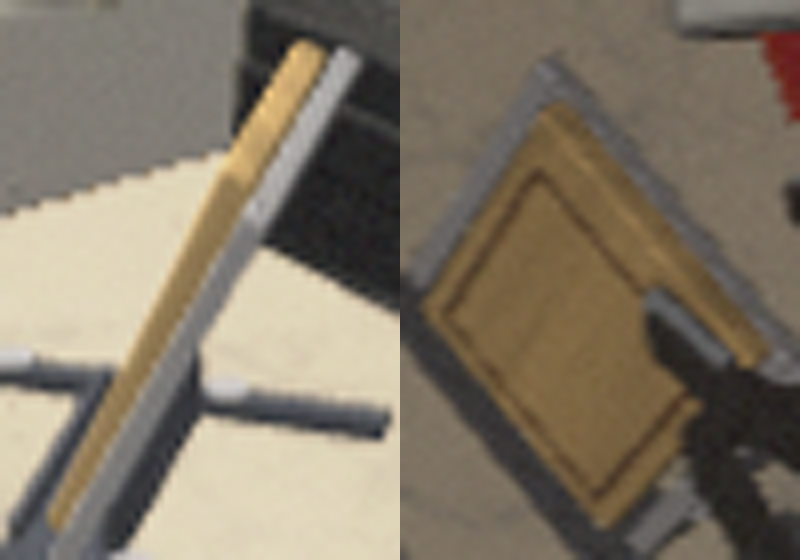

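```bash
cat > ov.py <<'E'
from kin import *
import sys
def stand(lean,dy=0,P0=P0,yaw=YAW,gap=0):
    t=np.radians(lean); xr=57.2-127.6*np.tan(t) if lean<=25 else 69-153*np.tan(t)
    z=np.array([np.sin(t),0,np.cos(t)]); n=np.array([np.cos(t),0,-np.sin(t)])
    f=np.array([xr,dy,10])-7*n; Rr=Ro.from_euler('z',yaw)
    return Rr.apply(f)+P0,Rr.apply(z),Rr.apply(n),Rr.apply([0,1,0])
def draw(ax,c,off,s,lean,dy,P0,yaw,I,shift):
    Rr=Ro.from_euler('z',yaw); f,z,n,y=stand(lean,dy,P0,yaw)
    L=lambda pts,col:cv2.polylines(I,[np.round((proj(c,pts)-off+.5)*s+[shift,0]).astype(int).reshape(-1,1,2)],False,col,1)
    Q=lambda l,w,t:f+z*l+y*w+n*t
    L([Q(170,60,-7),Q(170,60,7),Q(170,-60,7),Q(170,-60,-7),Q(170,60,-7)],(0,0,255))
    L([Q(170,60,-7),Q(0,60,-7),Q(0,-60,-7),Q(170,-60,-7)],(255,0,255))
    W_=lambda x:Rr.apply(x)+P0
    r=lambda y,t,h:W_([69+t*.906-h*.4226,y,163-t*.4226-h*.906])
    L([r(78,0,0),r(78,10,0),r(-78,10,0),r(-78,0,0),r(78,0,0)],(0,255,0)); L([r(78,0,28),r(-78,0,28)],(0,255,0))
if __name__=='__main__':
    lean=float(sys.argv[1]); P=np.array([float(sys.argv[2]),float(sys.argv[3]),0]); yaw=np.radians(float(sys.argv[4]))
    a=load('scene9.png');b=load('top9.png')
    A=cv2.resize(cv2.imread('pics/scene9.png')[160:230,260:310],None,fx=8,fy=8,interpolation=cv2.INTER_CUBIC);B=cv2.resize(cv2.imread('pics/top9.png')[130:200,240:290],None,fx=8,fy=8,interpolation=cv2.INTER_CUBIC)
    draw(0,a,[260,160],8,lean,0,P,yaw,A,0);draw(0,b,[240,130],8,lean,0,P,yaw,B,0)
    cv2.imwrite('pics/'+sys.argv[5],np.hstack([A,B]))
E
python3 ov.py 23 622.5 -90 -50.5 ov23.png
```

```text
(no output)
```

View pics/ov23.png

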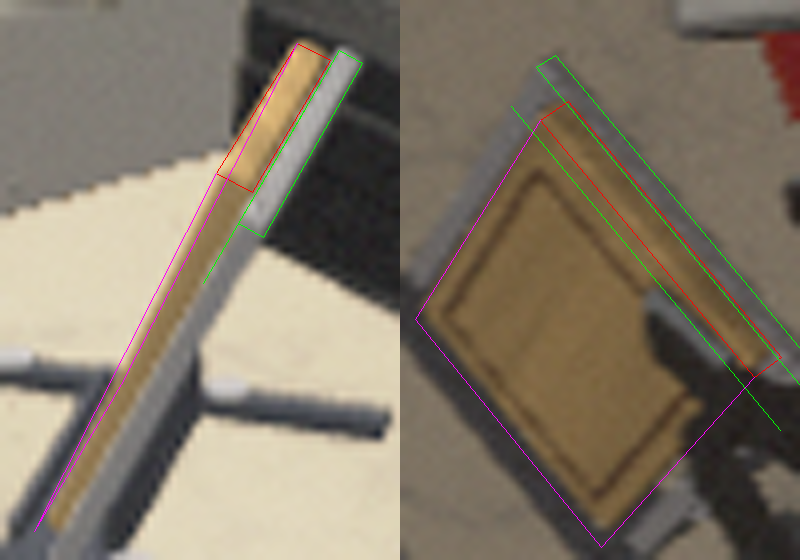

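```bash
python3 - <<'E'
import cv2,numpy as np
def g(fn,x0,y0,w,h,s,out):
    I=cv2.resize(cv2.imread('pics/'+fn)[y0:y0+h,x0:x0+w],None,fx=s,fy=s,interpolation=cv2.INTER_NEAREST)
    for i in range(0,w,5):
        cv2.line(I,(i*s,0),(i*s,6),(0,255,255),1); cv2.putText(I,str(x0+i),(i*s,16),0,.35,(0,255,255),1)
    for j in range(0,h,5):
        cv2.line(I,(0,j*s),(6,j*s),(0,255,255),1); cv2.putText(I,str(y0+j),(8,j*s+4),0,.35,(0,255,255),1)
    cv2.imwrite('pics/'+out,I)
g('scene9.png',264,162,44,34,18,'g1.png'); g('top9.png',240,133,50,42,14,'g2.png'); g('top7.png',240,133,50,42,14,'g3.png')
E
```

```text
(no output)
```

View pics/g1.png

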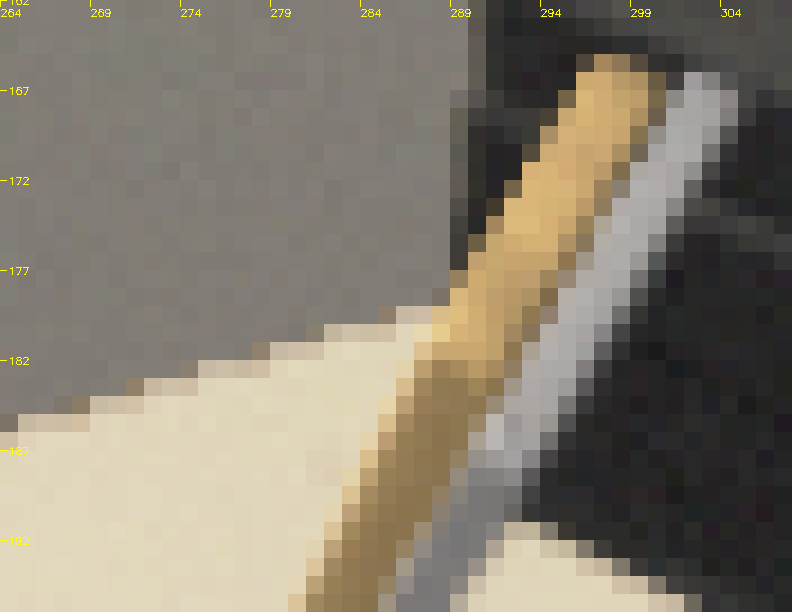

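View pics/g2.png

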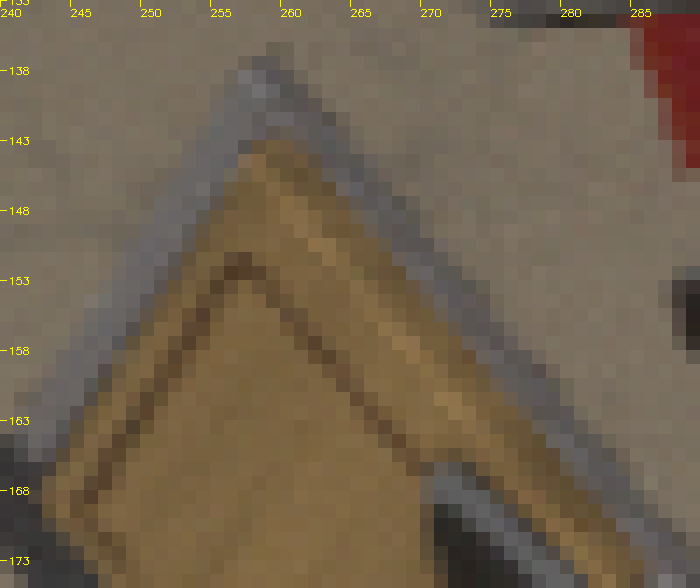

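```bash
cat > fit2.py <<'E'
from ov import *
a=load('scene9.png');b=load('top9.png')
def Q(f,z,n,y,l,w,t): return f+z*l+y*w+n*t
def model(p):
    P=np.array([p[0],p[1],0]);yaw=p[2];Rr=Ro.from_euler('z',yaw); f,z,n,y=stand(np.degrees(p[3]),p[4],P,yaw)
    q=lambda l,w,t:f+z*l+y*w+n*t
    r=lambda yy,t,h:Rr.apply([69+t*.906-h*.4226,yy,163-t*.4226-h*.906])+P
    W_=lambda x:Rr.apply(x)+P
    pts=[(a,q(170,60,-7),(296.8,165.05)),(a,q(170,60,7),(300.7,165.3)),(a,q(170,-60,-7),(287.9,181.7)),(a,q(170,-60,7),(292,182.8)),
     (a,r(78,0,0),(302.05,166)),(a,r(78,10,0),(304.8,166.9)),(a,r(-78,0,0),(290.7,186.2)),(a,r(-78,10,0),(293.2,187.8)),
     (a,q(0,-60,-7),(260+50/8,160+525/8)),
     (b,q(170,60,-7),(257.9,143.9)),(b,q(170,60,7),(261.6,143.2)),(b,q(0,60,-7),(243.0,168.3)),(b,q(0,-60,-7),(265.6,195.8)),(b,r(78,10,0),(259.5,136.8)),
     (a,W_([-95,-71,6]),(238,227.2)),(a,W_([95,-71,6]),(298.8,235.5)),(a,W_([95,71,6]),(308.8,213))]
    lines=[(b,r(78,10,0),r(-78,10,0),[(259.6,137),(290,171.9)]),(b,q(170,60,7),q(170,-60,7),[(262.1,143.9),(285,170.9)])]
    e=[proj(c,X)[0]-np.array(uv)+.5 for c,X,uv in pts]
    le=[]
    for c,X0,X1,uvs in lines:
        u0,u1=proj(c,[X0,X1]); d=(u1-u0)/np.linalg.norm(u1-u0); nn=np.array([-d[1],d[0]])
        le+= [nn@(np.array(uv)-.5-u0) for uv in uvs]
    return np.array(e),np.array(le),(f,z,n,y)
def res(p): e,l,_=model(p); return np.r_[e.ravel(),2*l]
s_=least_squares(res,[622.5,-90,YAW,np.radians(23),0],loss='soft_l1',bounds=([600,-120,-1.2,np.radians(21),-15],[650,-60,-.6,np.radians(25),15]))
if __name__=='__main__':
    print(s_.x[:2],np.degrees(s_.x[2:4]),s_.x[4]); e,l,_=model(s_.x); print(e.round(1).tolist(),l.round(1))
    f,z,n,y=_; print('board top',f+170*z,'z',z,'n',n); 
    J=s_.jac; print('sd',np.sqrt(np.diag(np.linalg.inv(J.T@J)))*.7)
E
python3 fit2.py
```

```text
[625.04189364 -89.18894607] [-49.81289498  21.16006747] -1.2255374064782663
[[0.4, -0.5], [0.7, 1.3], [-0.2, -0.8], [0.2, 0.3], [0.5, -0.1], [0.7, 0.6], [-0.0, 1.2], [0.6, 1.4], [0.1, 1.0], [-0.8, 0.4], [-1.0, -1.2], [-0.1, 0.4], [0.8, 1.0], [-0.8, -0.8], [-1.1, -0.7], [-0.3, 0.4], [-0.4, 0.2]] [-0.  -0.5  0.1  0.2]
board top [ 664.53098493 -137.83852983  171.06467665] z [ 0.23293183 -0.27576347  0.93257561] n [ 0.60177777 -0.712433   -0.3609747 ]
sd [1.33044699 1.23847657 0.0064707  0.00994845 2.12095182]
```

```bash
sed -i 's/bounds=(\[600,-120,-1.2,np.radians(21),-15\],\[650,-60,-.6,np.radians(25),15\])/bounds=([600,-120,-1.2,np.radians(22),-15],[650,-60,-.6,np.radians(25),15])/' fit2.py; python3 fit2.py; python3 - <<'E'
from fit2 import *
from clip import *
f,z,n,y=model(s_.x)[2]
top=f+170*z+5*n+0*y; np.savez('place.npz',top=top,z=z,n=n,y=y)
k=fitk()[0]; s,p0,R0=st(); D=18.3
zt=-z;yt=n; R=Ro.from_matrix(np.c_[np.cross(yt,zt),yt,zt])
for h in(140,75,60,0):
    p=top+z*(h+D); q=s['joints'] if h==140 else q; q,ep,er=ik(k,p,R,q); print(h,p.round(1),q.round(2),round(ep,2),round(er,2))
p=top+z*(110+D); plan(p,R); path(k,s['joints'],p0,R0,p,R,5)
E
```

```text
[625.01023173 -89.38954604] [-49.75137357  22.        ] -0.8886346122376211
[[0.5, -0.3], [0.8, 1.6], [-0.0, -0.6], [0.3, 0.6], [0.6, -0.1], [0.7, 0.6], [0.0, 1.2], [0.7, 1.4], [-0.4, 0.8], [-0.8, 0.4], [-1.0, -1.3], [-0.7, 0.8], [0.4, 1.4], [-0.8, -0.8], [-1.1, -0.7], [-0.2, 0.4], [-0.4, 0.2]] [-0.  -0.4  0.1  0.3]
board top [ 664.93267466 -137.9255032   170.24350143] z [ 0.24203545 -0.28591772  0.92718385] n [ 0.59905876 -0.70767118 -0.37460659]
sd [1.32468365 1.23607187 0.00649302 0.01061088 2.13744719]
140 [ 706.2 -186.7  315.1] [-0.49  0.99  0.19  0.23  2.13  0.51] 8.5 10.44
75 [ 690.5 -168.1  254.9] [-0.46  1.08  0.19  0.19  2.21  0.5 ] 0.76 0.88
60 [ 686.9 -163.9  241. ] [-0.46  1.05  0.27  0.18  2.17  0.49] 0.0 0.0
0 [ 672.4 -146.7  185.3] [-0.44  0.96  0.59  0.17  1.94  0.46] 0.0 0.0
t 10.52 p [ 487.1 -327.5  177. ] F [ 1.  -1.2  6. ] grip 0.147 q [-0.79  0.48  1.4   0.    1.24  1.01]
total rv [ 0.37  -0.193 -0.925] deg 58.1 shift cm [ 17.3  -19.41 -10.86] |d| 282.0 rows needed 8.1
rows 9 this call frac 0.556 -> per row rv [ 0.041 -0.021 -0.103] cm [ 1.92 -2.16 -1.21]
0.2 [ 529. -298.  199.] [-0.72  0.55  1.24  0.04  1.41  0.89] err 0.0 0.0 wrist [ 532. -315.  454.]
0.4 [ 572. -268.  221.] [-0.66  0.63  1.05  0.08  1.59  0.78] err 0.0 0.0 wrist [ 585. -303.  474.]
0.6 [ 614. -238.  243.] [-0.59  0.74  0.82  0.11  1.79  0.67] err 0.0 0.0 wrist [ 642. -289.  492.]
0.8 [ 657. -208.  265.] [-0.53  0.9   0.48  0.15  2.03  0.58] err 0.0 0.0 wrist [ 700. -272.  509.]
1.0 [ 699. -178.  287.] [-0.48  1.03  0.19  0.21  2.17  0.5 ] err 5.0 5.9 wrist [ 735. -247.  530.]
```

```bash
cat > place.py <<'E'
from clip import *
d=np.load('place.npz'); top,z,n,y=d['top'],d['z'],d['n'],d['y']; D=18.3
Rp=Ro.from_matrix(np.c_[np.cross(n,-z),n,-z])
def tgt(h,dn=0,dy=0): return top+z*(h+D)+n*dn+y*dy
E
python3 - <<'E'
from place import *
k=fitk()[0]; s,p0,R0=st()
Rm=Slerp([0,1],Ro.concatenate([R0,Rp]))([.55])[0]
W1=np.array([560,-270,265.]); q=path(k,s['joints'],p0,R0,W1,Rm,3)
A=tgt(66,-40); q=path(k,q,W1,Rm,A,Rp,4); q=path(k,q,A,Rp,tgt(62,0),Rp,3); path(k,q,tgt(62),Rp,tgt(0),Rp,3)
plan(W1,Rm)
E
```

```text
0.33 [ 511. -308.  206.] [-0.76  0.51  1.27  0.04  1.41  0.87] err 0.0 0.0 wrist [ 514. -324.  461.]
0.67 [ 536. -289.  236.] [-0.72  0.56  1.12  0.07  1.58  0.75] err 0.0 0.0 wrist [ 547. -322.  489.]
1.0 [ 560. -270.  265.] [-0.67  0.63  0.95  0.09  1.75  0.63] err 0.0 0.0 wrist [ 584. -318.  515.]
0.25 [ 586. -237.  264.] [-0.61  0.68  0.87  0.11  1.82  0.59] err 0.0 0.0 wrist [ 618. -293.  511.]
0.5 [ 612. -204.  263.] [-0.55  0.74  0.77  0.13  1.9   0.56] err 0.0 0.0 wrist [ 654. -266.  507.]
0.75 [ 638. -170.  262.] [-0.49  0.82  0.65  0.15  1.98  0.52] err 0.0 0.0 wrist [ 690. -239.  503.]
1.0 [ 664. -137.  262.] [-0.44  0.92  0.48  0.18  2.09  0.49] err 0.0 0.0 wrist [ 726. -210.  498.]
0.33 [ 672. -146.  255.] [-0.44  0.96  0.42  0.18  2.11  0.49] err 0.0 0.0 wrist [ 734. -219.  492.]
0.67 [ 680. -155.  249.] [-0.45  1.01  0.34  0.18  2.14  0.49] err 0.0 0.0 wrist [ 741. -228.  486.]
1.0 [ 687. -164.  243.] [-0.46  1.06  0.25  0.18  2.18  0.49] err 0.0 0.0 wrist [ 749. -237.  480.]
0.33 [ 682. -159.  224.] [-0.45  1.01  0.4   0.17  2.08  0.48] err 0.0 0.0 wrist [ 744. -232.  460.]
0.67 [ 677. -153.  204.] [-0.45  0.98  0.5   0.17  2.01  0.47] err 0.0 0.0 wrist [ 739. -226.  441.]
1.0 [ 672. -147.  185.] [-0.44  0.96  0.59  0.17  1.94  0.46] err 0.0 0.0 wrist [ 734. -220.  422.]
t 10.52 p [ 487.1 -327.5  177. ] F [ 1.  -1.2  6. ] grip 0.147 q [-0.79  0.48  1.4   0.    1.24  1.01]
total rv [ 0.203 -0.106 -0.509] deg 32.0 shift cm [ 5.9  -7.24 -8.75] |d| 128.0 rows needed 4.5
rows 5 this call frac 1 -> per row rv [ 0.041 -0.021 -0.102] cm [ 1.18 -1.45 -1.75]
```

Call:
move_arm([
  [0.041, -0.021, -0.102, 1.2, -1.4, -1.8, 0.05],
  [0.082, -0.042, -0.204, 2.4, -2.9, -3.5, 0.05],
  [0.122, -0.064, -0.306, 3.5, -4.3, -5.3, 0.05],
  [0.163, -0.085, -0.408, 4.7, -5.8, -7, 0.05],
  [0.203, -0.106, -0.509, 5.9, -7.2, -8.8, 0.05],
])

```text
time_s: 10.93
eef_pos: [560.2, -269.6, 267.4]
ee_rot: [-0.1, 0.985, 0.139, -0.033]
force: [0.6, -0.4, -1.1]
grip_width: 0.145
```

```bash
python3 -c "
from place import *
plan(tgt(66,-40),Rp)"
```

```text
t 10.93 p [ 560.2 -269.6  267.4] F [ 0.6 -0.4 -1.1] grip 0.145 q [-0.67  0.63  0.95  0.09  1.76  0.62]
total rv [ 0.166 -0.086 -0.411] deg 25.8 shift cm [13.73 -9.54  2.09] |d| 169.0 rows needed 4.0
rows 5 this call frac 1 -> per row rv [ 0.033 -0.017 -0.082] cm [ 2.75 -1.91  0.42]
```

Call:
move_arm([
  [0.033, -0.017, -0.082, 2.7, -1.9, 0.4, 0.05],
  [0.066, -0.034, -0.164, 5.5, -3.8, 0.8, 0.05],
  [0.1, -0.052, -0.247, 8.2, -5.7, 1.3, 0.05],
  [0.133, -0.069, -0.329, 11, -7.6, 1.7, 0.05],
  [0.166, -0.086, -0.411, 13.7, -9.5, 2.1, 0.05],
])

```text
time_s: 11.35
eef_pos: [664.6, -136.2, 262.3]
ee_rot: [-0.18, 0.921, 0.34, -0.066]
force: [0.1, -0.5, -1.5]
grip_width: 0.148
```

```bash
cat > look.py <<'E'
from place import *
import sys
t=sys.argv[1]
for m in('scene','top'): snap(m,m+t+'.png')
a=cv2.resize(cv2.imread('pics/scene%s.png'%t)[120:200,250:330],(440,440),interpolation=cv2.INTER_CUBIC)
b=cv2.resize(cv2.imread('pics/top%s.png'%t)[120:190,240:300],(360,420),interpolation=cv2.INTER_CUBIC); b=cv2.copyMakeBorder(b,0,20,0,0,0)
cv2.imwrite('pics/l%s.png'%t,np.hstack([a,b]))
E
python3 -c "
from place import *
plan(tgt(62,-40),Rp); plan(tgt(62,0),Rp)"; python3 look.py 13
```

```text
t 11.35 p [ 664.6 -136.2  262.3] F [ 0.1 -0.5 -1.5] grip 0.148 q [-0.43  0.92  0.47  0.18  2.09  0.49]
total rv [-0.001  0.     0.005] deg 0.3 shift cm [-0.08  0.08  0.45] |d| 5.0 rows needed 0.1
rows 1 this call frac 1 -> per row rv [-0.001  0.     0.005] cm [-0.08  0.08  0.45]
t 11.35 p [ 664.6 -136.2  262.3] F [ 0.1 -0.5 -1.5] grip 0.148 q [-0.43  0.92  0.47  0.18  2.09  0.49]
total rv [-0.001  0.     0.005] deg 0.3 shift cm [-0.1   4.08  0.44] |d| 41.0 rows needed 1.0
rows 2 this call frac 1 -> per row rv [-0.001  0.     0.002] cm [-0.05  2.04  0.22]
```

View pics/l13.png

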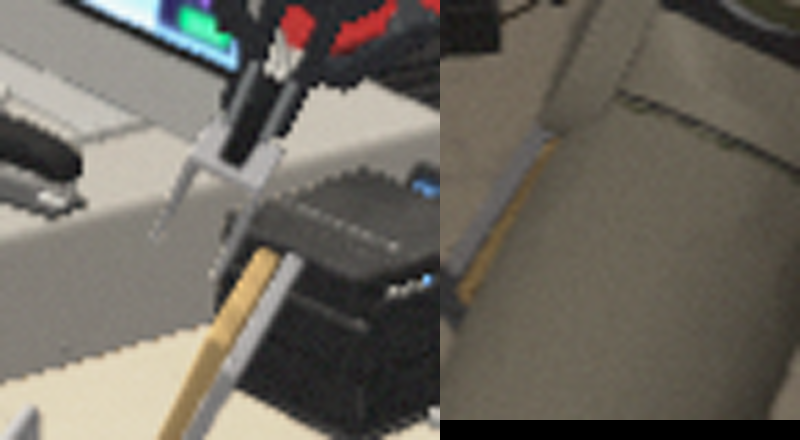

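Call:
move_arm([
  [0, 0, 0, 0, 1.4, 0, 0.05],
  [0, 0, 0, 0, 2.8, 0.1, 0.05],
  [0, 0, 0, 0, 4.1, 0.3, 0.05],
  [0, 0, 0, 0, 4.1, 0.3, 0.05],
])

```text
time_s: 11.78
eef_pos: [690.6, -162.9, 238.0]
ee_rot: [-0.182, 0.92, 0.341, -0.068]
force: [-0.0, -0.4, -2.6]
grip_width: 0.148
```

```bash
python3 -c "
from place import *
plan(tgt(62,0),Rp)"; python3 - <<'E'
from place import *
c=snap('scene','scene14.png')
x0,y0,w,h,s=270,140,50,40,15
I=cv2.resize(cv2.imread('pics/scene14.png')[y0:y0+h,x0:x0+w],None,fx=s,fy=s,interpolation=cv2.INTER_CUBIC)
st_,p,R=st()
M=R.as_matrix(); o=p+M[:,2]*68.3   # clip origin; clip z=-M z
def L(pts,col): cv2.polylines(I,[np.round((proj(c,pts)-[x0,y0]+.5)*s).astype(int).reshape(-1,1,2)],False,col,1)
for yy in(-30,30):
    q=lambda x,z:o+M[:,1]*x-M[:,2]*z+M[:,0]*yy
    L([q(-21,0),q(-21,56),q(21,56),q(21,0),q(16,0),q(16,50),q(-16,50),q(-16,0),q(-21,0)],(0,0,255) if yy>0 else (0,255,255))
q=lambda w,t:top-5*n+y*w+n*t
L([q(60,-7),q(60,7),q(-60,7),q(-60,-7),q(60,-7)],(255,0,0))
# insertion path extrapolated: legs inner edges at h=0
cv2.imwrite('pics/l14.png',I)
cv2.imwrite('pics/l14r.png',cv2.resize(cv2.imread('pics/scene14.png')[y0:y0+h,x0:x0+w],None,fx=s,fy=s,interpolation=cv2.INTER_CUBIC))
E
```

```text
t 11.78 p [ 690.6 -162.9  238. ] F [-0.  -0.4 -2.6] grip 0.148 q [-0.45  1.08  0.22  0.19  2.19  0.49]
total rv [-0.006  0.003  0.006] deg 0.5 shift cm [-0.34 -0.27 -0.41] |d| 6.0 rows needed 0.1
rows 1 this call frac 1 -> per row rv [-0.006  0.003  0.006] cm [-0.34 -0.27 -0.41]
```

View pics/l14.png

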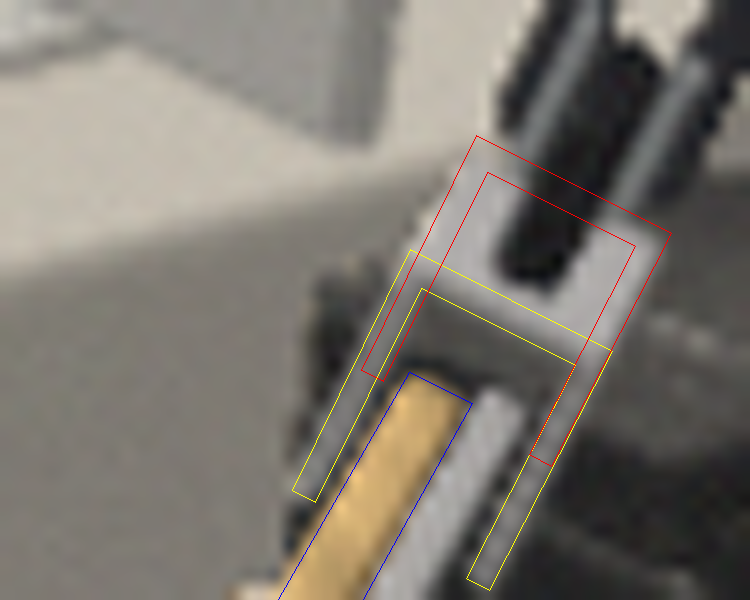

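View pics/l14r.png

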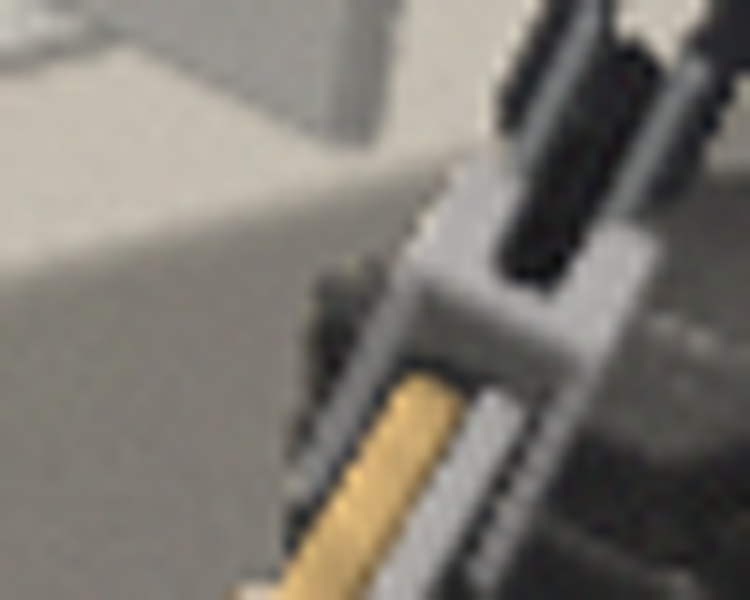

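Call:
move_arm([
  [-0.006, 0.003, 0.006, -0.34, -0.27, 0, 0.05],
  [-0.006, 0.003, 0.006, -0.34, -0.27, 0, 0.05],
  [-0.006, 0.003, 0.006, -0.34, -0.27, 0, 0.05],
])

```text
time_s: 12.08
eef_pos: [685.7, -162.1, 241.9]
ee_rot: [-0.178, 0.922, 0.338, -0.065]
force: [0.2, -0.1, -1.3]
grip_width: 0.149
```

```bash
cat > chk.py <<'E'
from place import *
import sys
fn='scene%s.png'%sys.argv[1]
plan(tgt(float(sys.argv[2]),float(sys.argv[3])),Rp)
c=snap('scene',fn)
x0,y0,w,h,s=265,140,50,40,15
I=cv2.resize(cv2.imread('pics/'+fn)[y0:y0+h,x0:x0+w],None,fx=s,fy=s,interpolation=cv2.INTER_CUBIC)
raw=I.copy()
st_,p,R=st(); print(st_['force'].round(1),st_['wrist_torque'].round(2))
M=R.as_matrix(); o=p+M[:,2]*68.3
def L(pts,col): cv2.polylines(I,[np.round((proj(c,pts)-[x0,y0]+.5)*s).astype(int).reshape(-1,1,2)],False,col,1)
for yy in(0,):
    q=lambda x,z:o+M[:,1]*x-M[:,2]*z+M[:,0]*yy
    L([q(-16,-60),q(-16,50),q(16,50),q(16,-60)],(0,0,255))
q=lambda w,t,l=0:top-5*n+y*w+n*t-z*l
L([q(60,-7),q(60,7),q(-60,7),q(-60,-7),q(60,-7)],(255,0,0)); L([q(0,-7,30),q(0,-7),q(0,7),q(0,17),q(0,17,30)],(0,255,0))
cv2.imwrite('pics/c%s.png'%sys.argv[1],cv2.resize(np.hstack([I,raw]),None,fx=.53,fy=.53))
E
python3 chk.py 15 45 0
```

```text
t 12.08 p [ 685.7 -162.1  241.9] F [ 0.2 -0.1 -1.3] grip 0.149 q [-0.45  1.04  0.29  0.18  2.15  0.49]
total rv [ 0.002 -0.001  0.001] deg 0.1 shift cm [-0.02  0.23  1.51] |d| 15.0 rows needed 0.4
rows 1 this call frac 1 -> per row rv [ 0.002 -0.001  0.001] cm [-0.02  0.23  1.51]
[-0.9  0.2 -1.4] [-0.25 -0.16  0.03]
```

View pics/c15.png

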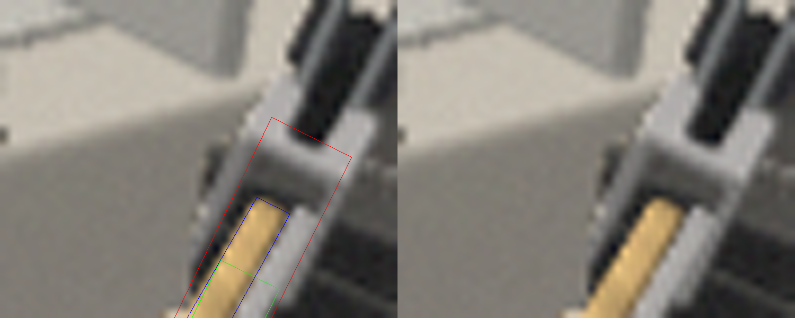

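Call:
move_arm([
  [0, 0, 0, 0, 0.12, 0, 0.05],
  [0, 0, 0, 0, 0.23, 0, 0.05],
  [0, 0, 0, 0, 0.23, 0, 0.05],
  [0, 0, 0, 0, 0.23, 0, 0.05],
  [0, 0, 0, 0, 0.23, 0.2, 0.05],
])

```text
time_s: 12.55
eef_pos: [686.9, -163.2, 238.9]
ee_rot: [-0.178, 0.922, 0.338, -0.065]
force: [0.9, 0.4, -1.6]
grip_width: 0.149
```

```bash
python3 chk.py 16 45 0
```

```text
t 12.55 p [ 686.9 -163.2  238.9] F [ 0.9  0.4 -1.6] grip 0.149 q [-0.45  1.05  0.29  0.18  2.15  0.49]
total rv [ 0.002 -0.001  0.001] deg 0.2 shift cm [-0.04 -0.04  1.29] |d| 13.0 rows needed 0.3
rows 1 this call frac 1 -> per row rv [ 0.002 -0.001  0.001] cm [-0.04 -0.04  1.29]
[ 0.6  0.4 -2. ] [-0.21 -0.22 -0.  ]
```

View pics/c16.png

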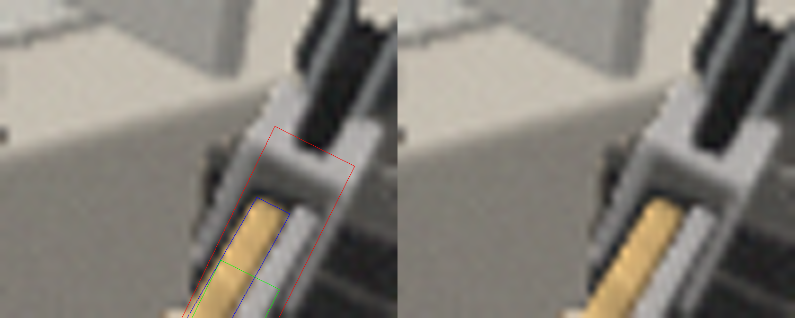

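Call:
move_arm([
  [0, 0, 0, 0, 0, 0.4, 0.05],
  [0, 0, 0, 0, 0, 0.8, 0.05],
  [0, 0, 0, 0, -0.02, 1.2, 0.05],
  [0, 0, 0, 0, -0.03, 1.6, 0.05],
  [0, 0, 0, 0, -0.03, 1.6, 0.05],
])

```text
time_s: 13.02
eef_pos: [682.5, -157.9, 223.0]
ee_rot: [-0.179, 0.921, 0.338, -0.065]
force: [-1.2, 0.3, -1.0]
grip_width: 0.147
```

```bash
python3 chk.py 17 20 0
```

```text
t 13.02 p [ 682.5 -157.9  223. ] F [-1.2  0.3 -1. ] grip 0.147 q [-0.45  1.01  0.4   0.17  2.08  0.47]
total rv [ 0.    -0.     0.001] deg 0.1 shift cm [-0.05  0.01  2.06] |d| 21.0 rows needed 0.5
rows 1 this call frac 1 -> per row rv [ 0.    -0.     0.001] cm [-0.05  0.01  2.06]
[ 0.2  0.  -1. ] [-0.24 -0.16  0.  ]
```

View pics/c17.png

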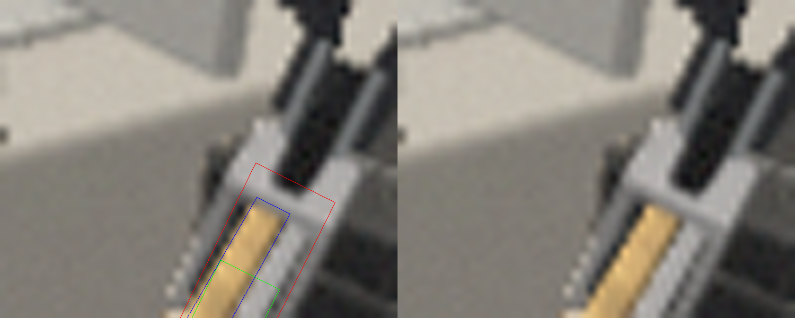

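Call:
move_arm([
  [0, 0, 0, 0, 0, 0.5, 0.05],
  [0, 0, 0, 0, 0, 1, 0.05],
  [0, 0, 0, 0, 0.01, 1.5, 0.05],
  [0, 0, 0, 0, 0.01, 2.1, 0.05],
  [0, 0, 0, 0, 0.01, 2.6, 0.05],
])

```text
time_s: 13.48
eef_pos: [676.3, -150.7, 199.0]
ee_rot: [-0.179, 0.922, 0.338, -0.065]
force: [0.7, 0.2, -2.4]
grip_width: 0.147
```

```bash
python3 chk.py 18 0 0
```

```text
t 13.48 p [ 676.3 -150.7  199. ] F [ 0.7  0.2 -2.4] grip 0.147 q [-0.45  0.97  0.53  0.17  1.98  0.46]
total rv [ 0.001 -0.     0.001] deg 0.1 shift cm [-0.04 -0.01  1.47] |d| 15.0 rows needed 0.4
rows 1 this call frac 1 -> per row rv [ 0.001 -0.     0.001] cm [-0.04 -0.01  1.47]
[-0.4 -0.1 -1.9] [-0.21 -0.19  0.01]
```

View pics/c18.png

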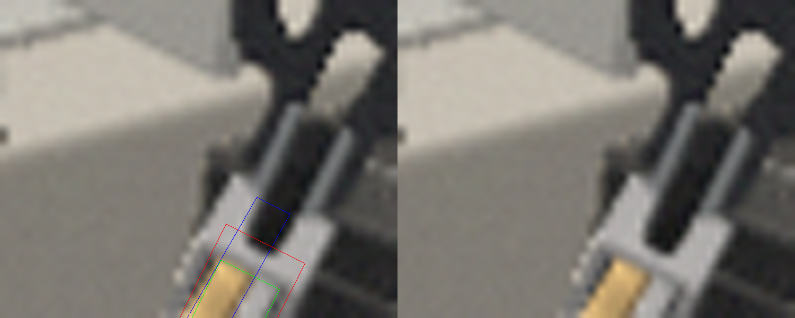

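Call:
move_arm([
  [0, 0, 0, 0, 0, 0.4, 0.05],
  [0, 0, 0, 0, 0, 0.8, 0.05],
  [0, 0, 0, 0, 0, 1.1, 0.05],
  [0, 0, 0, 0, 0, 1.3, 0.05],
  [0, 0, 0, 0, 0, 1.4, 0.05],
])

```text
time_s: 13.95
eef_pos: [672.6, -146.3, 185.2]
ee_rot: [-0.179, 0.921, 0.338, -0.066]
force: [0.8, -0.6, 2.7]
grip_width: 0.149
```

```bash
python3 chk.py 19 0 0
```

```text
t 13.95 p [ 672.6 -146.3  185.2] F [ 0.8 -0.6  2.7] grip 0.149 q [-0.44  0.96  0.59  0.17  1.94  0.46]
total rv [-0.     0.     0.001] deg 0.1 shift cm [-0.05  0.01 -0.02] |d| 1.0 rows needed 0.0
rows 1 this call frac 1 -> per row rv [-0.     0.     0.001] cm [-0.05  0.01 -0.02]
[ 0.4  0.2 -1.3] [-0.22 -0.23 -0.01]
```

View pics/c19.png

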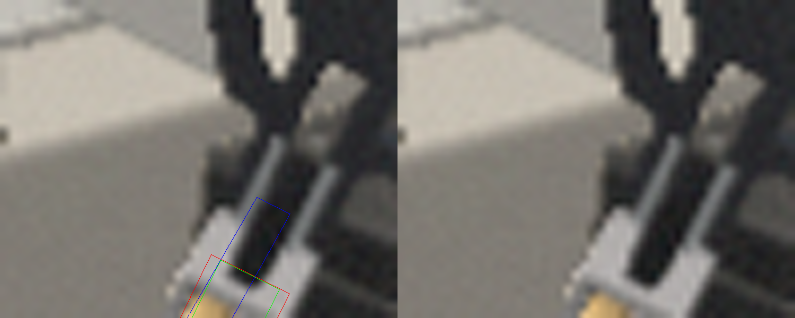

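Model height is 0 with no firm contact yet. I'll press on slowly until the force shows that the clip is seated.

Call:
move_arm([
  [0, 0, 0, 0, 0, 0.1, 0.05],
  [0, 0, 0, 0, 0, 0.2, 0.05],
  [0, 0, 0, 0, 0, 0.3, 0.05],
  [0, 0, 0, 0, 0, 0.3, 0.05],
])

```text
time_s: 14.33
eef_pos: [672.6, -146.0, 185.0]
ee_rot: [-0.178, 0.922, 0.339, -0.064]
force: [2.4, -2.4, 8.9]
grip_width: 0.145
```

```bash
python3 chk.py 20 0 0
```

```text
t 14.33 p [ 672.6 -146.   185. ] F [ 2.4 -2.4  8.9] grip 0.145 q [-0.44  0.95  0.6   0.17  1.93  0.46]
total rv [ 0.004 -0.002  0.002] deg 0.3 shift cm [-0.06  0.02 -0.05] |d| 1.0 rows needed 0.0
rows 1 this call frac 1 -> per row rv [ 0.004 -0.002  0.002] cm [-0.06  0.02 -0.05]
[ 2.7 -3.6  9.5] [ 0.05 -0.27 -0.13]
```

Call:
move_arm([
  [0, 0, 0, 0, 0, 0.3, 0.05],
  [0, 0, 0, 0, 0, 0.5, 0.05],
  [0, 0, 0, 0, 0, 0.7, 0.05],
  [0, 0, 0, 0, 0, 0.7, 0.05],
])

```text
time_s: 14.72
eef_pos: [672.4, -145.9, 184.9]
ee_rot: [-0.173, 0.923, 0.339, -0.059]
force: [5.7, -8.2, 27.9]
grip_width: 0.146
```

```bash
python3 chk.py 21 0 0
```

```text
t 14.72 p [ 672.4 -145.9  184.9] F [ 5.7 -8.2 27.9] grip 0.146 q [-0.44  0.94  0.62  0.17  1.91  0.45]
total rv [ 0.016 -0.008  0.003] deg 1.0 shift cm [-0.06  0.03 -0.06] |d| 1.0 rows needed 0.1
rows 1 this call frac 1 -> per row rv [ 0.016 -0.008  0.003] cm [-0.06  0.03 -0.06]
[ 5.3 -7.9 27.3] [0.17 0.15 0.  ]
```

View pics/c21.png

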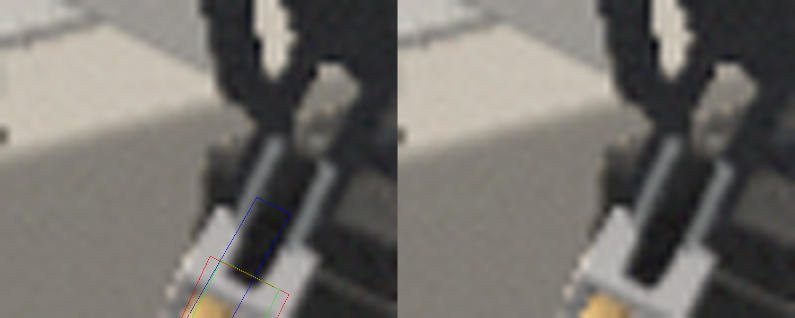

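Call:
move_arm([
  [0, 0, 0, 0, 0, 0, 0.05],
  [0, 0, 0, 0, 0, 0, 0.3],
  [0, 0, 0, 0, 0, 0, 0.45],
  [0, 0, 0, 0, 0, 0, 0.45],
  [0, 0, 0, 0, 0, 0, 0.45],
])

```text
time_s: 15.18
eef_pos: [672.2, -145.6, 184.0]
ee_rot: [-0.174, 0.923, 0.339, -0.06]
force: [-0.3, -0.0, 1.3]
grip_width: 0.449
```

```bash
python3 chk.py 22 62 0
```

```text
t 15.18 p [ 672.2 -145.6  184. ] F [-0.3 -0.   1.3] grip 0.449 q [-0.44  0.94  0.62  0.17  1.91  0.45]
total rv [ 0.014 -0.007  0.002] deg 0.9 shift cm [-0.02  0.12 -6.36] |d| 64.0 rows needed 1.5
rows 2 this call frac 1 -> per row rv [ 0.007 -0.004  0.001] cm [-0.01  0.06 -3.18]
[0.  0.5 0.8] [-0.13 -0.11  0.03]
```

View pics/c22.png

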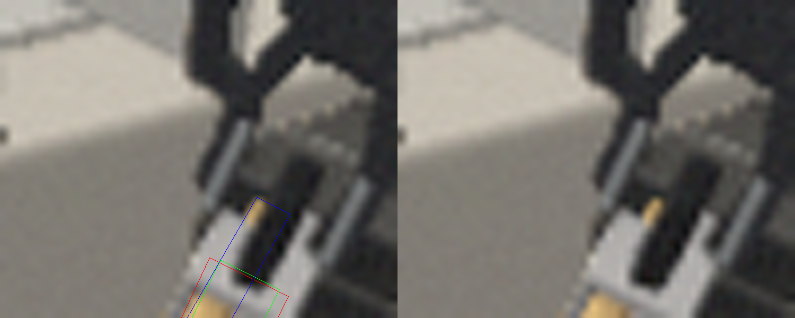

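Call:
move_arm([
  [0, 0, 0, 0, 0, -0.8, 0.45],
  [0, 0, 0, 0, 0, -2.2, 0.45],
  [0, 0, 0, 0, 0, -4, 0.45],
  [0, 0, 0, 0, 0, -5.6, 0.45],
  [0, 0, 0, 0, -2.5, -6.2, 0.45],
])

```text
time_s: 15.65
eef_pos: [674.1, -149.1, 246.7]
ee_rot: [-0.174, 0.923, 0.337, -0.06]
force: [1.3, -0.4, -0.9]
grip_width: 0.448
```

```bash
python3 - <<'E'
from place import *
s,p,R=st(); print(p,s['force'].round(1),s['joints'].round(2))
W2=np.array([480,-150,380.]); 
Rt=Slerp([0,1],Ro.concatenate([R,pick(0)[1]]))([.5])[0]
k=fitk()[0]; path(k,s['joints'],p,R,W2,Rt,5); plan(W2,Rt)
E
```

```text
[ 674.07760654 -149.09656381  246.71273768] [ 1.3 -0.4 -0.9] [-0.45  0.95  0.45  0.18  2.07  0.48]
0.2 [ 635. -149.  273.] [-0.47  0.78  0.69  0.16  1.97  0.54] err 0.0 0.0 wrist [ 685. -217.  514.]
0.4 [ 596. -149.  300.] [-0.49  0.64  0.85  0.15  1.91  0.6 ] err 0.0 0.0 wrist [ 638. -212.  544.]
0.6 [ 558. -150.  327.] [-0.52  0.52  0.98  0.13  1.87  0.66] err 0.0 0.0 wrist [ 592. -207.  573.]
0.8 [ 519. -150.  353.] [-0.55  0.4   1.08  0.12  1.85  0.72] err 0.0 0.0 wrist [ 546. -201.  602.]
1.0 [ 480. -150.  380.] [-0.59  0.29  1.16  0.1   1.85  0.78] err 0.0 0.0 wrist [ 501. -194.  631.]
t 15.65 p [ 674.1 -149.1  246.7] F [ 1.3 -0.4 -0.9] grip 0.448 q [-0.45  0.95  0.45  0.18  2.07  0.48]
total rv [-0.173  0.083  0.464] deg 28.8 shift cm [-14.82 -16.43  -8.04] |d| 235.0 rows needed 5.6
rows 6 this call frac 0.833 -> per row rv [-0.029  0.014  0.077] cm [-2.47 -2.74 -1.34]
```

Call:
move_arm([
  [-0.029, 0.014, 0.077, -2.5, -2.7, -1.8, 0.45],
  [-0.058, 0.028, 0.155, -4.9, -5.5, -3.2, 0.45],
  [-0.087, 0.042, 0.23, -7.4, -8.2, -4.6, 0.45],
  [-0.116, 0.055, 0.31, -9.9, -11, -6, 0.45],
  [-0.145, 0.07, 0.387, -12.4, -13.7, -7.2, 0.45],
])

```text
time_s: 16.07
eef_pos: [511.2, -151.1, 363.4]
ee_rot: [-0.103, 0.983, 0.149, -0.035]
force: [1.2, -1.5, 1.2]
grip_width: 0.451
```

```bash
python3 look.py 23; python3 -c "
from place import *
s,p,R=st(); print(p,s['force'].round(1),s['time_s'])
W2=np.array([330,-60,400.]); plan(W2,R)"
```

```text
[ 510.24934138 -151.01312753  367.86749055] [ 0.2  0.1 -0.1] 16.1667
t 16.17 p [ 510.2 -151.   367.9] F [ 0.2  0.1 -0.1] grip 0.451 q [-0.56  0.37  1.09  0.11  1.87  0.73]
total rv [0. 0. 0.] deg 0.0 shift cm [-14.56 -14.35   0.25] |d| 204.0 rows needed 4.9
rows 5 this call frac 1 -> per row rv [0. 0. 0.] cm [-2.91 -2.87  0.05]
```

View pics/l23.png

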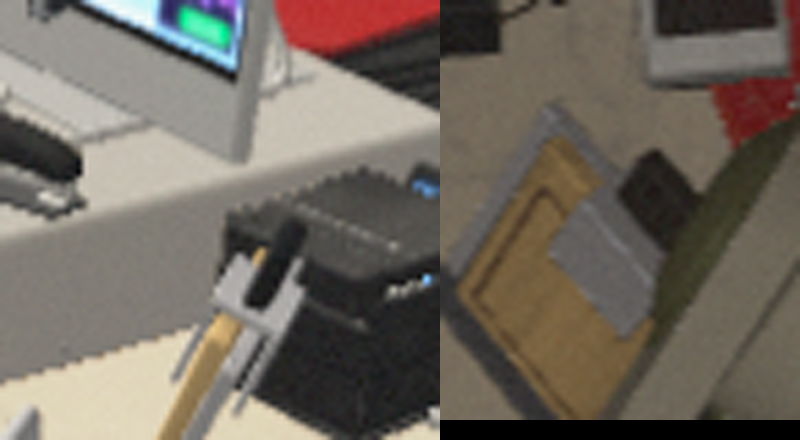

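View pics/scene23.png

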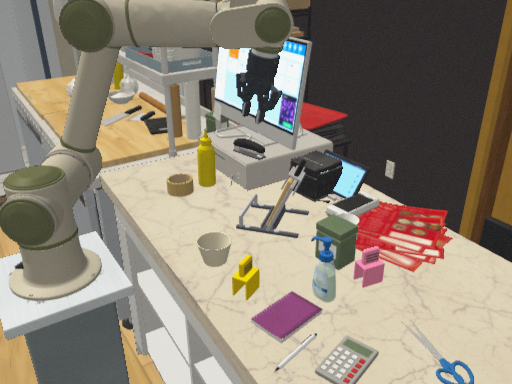

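Call:
move_arm([
  [0, 0, 0, -2.9, -2.9, 0, 0.45],
  [0, 0, 0, -5.8, -5.7, 0, 0.45],
  [0, 0, 0, -8.7, -8.6, 0, 0.45],
  [0, 0, 0, -11.6, -11.5, 0, 0.45],
  [0, 0, 0, -14.5, -14.3, 0, 0.45],
])

```text
time_s: 16.58
eef_pos: [329.5, -59.7, 402.0]
ee_rot: [-0.101, 0.983, 0.15, -0.033]
force: [0.9, 0.6, 0.1]
grip_width: 0.45
```

```bash
python3 - <<'E'
from place import *
a=snap('scene','scene24.png');b=snap('top','top24.png')
A=cv2.resize(cv2.imread('pics/scene24.png')[150:200,270:320],None,fx=8,fy=8,interpolation=cv2.INTER_CUBIC)
B=cv2.resize(cv2.imread('pics/top24.png')[130:180,245:295],None,fx=8,fy=8,interpolation=cv2.INTER_CUBIC)
raw=np.hstack([A.copy(),B.copy()])
def L(I,c,o,pts,col): cv2.polylines(I,[np.round((proj(c,pts)-o+.5)*8).astype(int).reshape(-1,1,2)],False,col,1)
for I,c,o in((A,a,[270,150]),(B,b,[245,130])):
    q=lambda w,t,l:top+y*w+n*t+z*l
    L(I,c,o,[q(30,21,6),q(30,-21,6),q(-30,-21,6),q(-30,21,6),q(30,21,6)],(0,0,255))
    L(I,c,o,[q(-30,-21,-50),q(-30,-21,6)],(0,0,255)); L(I,c,o,[q(23,7,45),q(23,-7,45),q(-23,-7,45),q(-23,7,45),q(23,7,45)],(0,255,0))
cv2.imwrite('pics/f24.png',np.vstack([np.hstack([A,B])])); cv2.imwrite('pics/f24r.png',raw)
print(ctrl.sense()['eef_pos'],ctrl.sense()['time_s'])
# bystander change check vs start
d0=cv2.imread('pics/top0.png');d1=cv2.imread('pics/top24.png'); s0=cv2.imread('pics/scene0.png'); s1=cv2.imread('pics/scene24.png')
for nm,u in(('tape',(145,227)),('sauce',(140,190)),('yellow',(334,261)),('pink',(375,171)),('tin',(340,172)),('soap',(373,213)),('dip',(311,139)),('bowl',(284,262))):
    x,y_=u; print(nm,'top diff',np.abs(d0[y_-15:y_+15,x-15:x+15].astype(int)-d1[y_-15:y_+15,x-15:x+15]).mean().round(1))
E
```

```text
[328.33102401 -58.83575436 404.23166921] 16.6833
tape top diff 2.0
sauce top diff 3.7
yellow top diff 2.3
pink top diff 2.0
tin top diff 2.5
soap top diff 2.0
dip top diff 2.7
bowl top diff 6.1
```

View pics/f24.png

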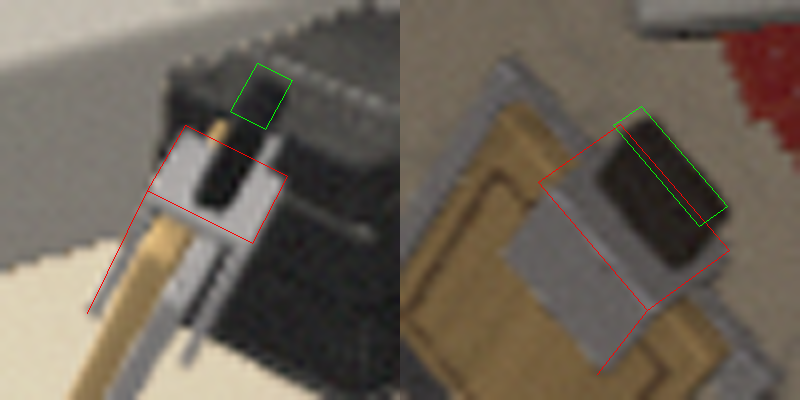

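View pics/f24r.png

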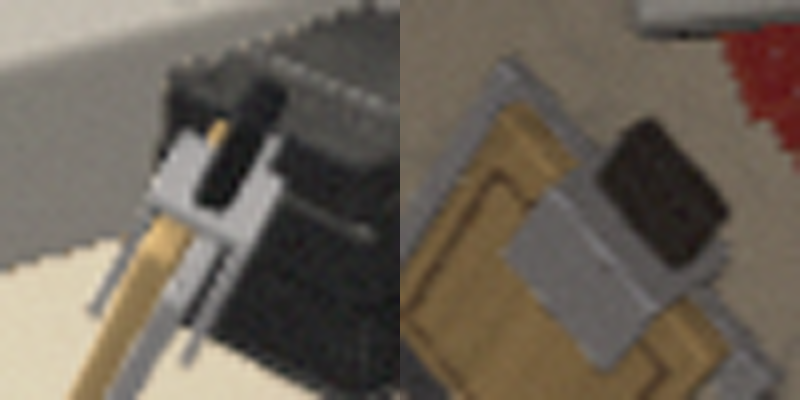

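View pics/top24.png

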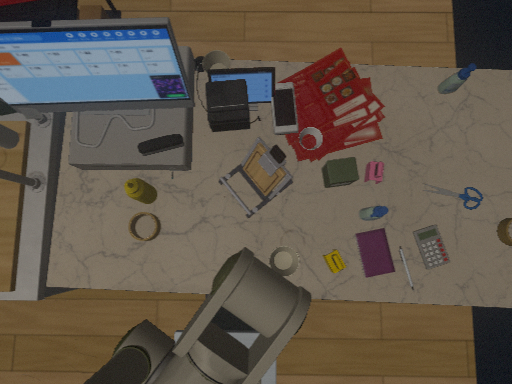

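The clip straddles board and rail, seated within about 1 px of the model: crown at scene (290,171), grip at top (327,154 in the full picture). The bystanders are unchanged and the arm is clear, so I'm handing in.

```bash
python3 -c "
from rig import job,ctrl
print(ctrl.sense()['time_s']); print(job.finish_job())"
```

```text
16.6833
the job is handed in; nothing more can be done
None
```

The board now leans back against the rack's rail with its lower end still in the trough. The steel clip is hooked over the board's top edge and the rail behind it, and let go. I handed the job in at 16.7 s with the arm clear of everything.

- **Board:** I gripped the board at a free corner and swung it up past vertical. I then let it down most of the way on the rear finger; the last few degrees it dropped onto the rail by itself.
- **Clip:** I took the steel clip with the black grip, lowered it along the board's lean and pressed with about 29 N. It did not move further, and its depth was within about 0.6 mm of the fully seated position I had worked out.
- **Last pictures:** they show the clip over both board and rail, its crown within about 1 px of where it should be fully down. It sits about 4 mm off the middle of the top edge, towards the board's right.
- **Bystanders and look-alikes:** none seem to have moved in the top view. The bowl showed a slightly larger picture difference than the rest, but the arm was beside it in the last picture.
- **Disagreement:** my free fit of the board's lean gave 21.2°, below the stated 22 to 25°. I used 22°, and the clip went on without side force.

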